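# Index the photo turntable on by one division

## Robot

A 6-joint arm with a two-finger parallel gripper is mounted at the origin on the work surface. World frame = base frame: x ahead of the robot, y to its left, z up, the work surface at z = 0. Lengths are in m, angles in rad, forces in N, time in s.
With the tool pointing down it reaches from about 0.275 to 0.825 m from the base axis. Payload 4.9 kg.
Tool frame: the origin (TCP) lies at the very end of the fingers, on their centre line; the grasp point (between the pads) lies 19 mm behind it; x points along the fingers, z is the direction in which the jaws open and shut, and the axes are right-handed (so a half turn about x gives the same grasp; the last joint's range is limited). The gripper opens to 85 mm and grips with 20 to 120 N. Pads are 22 mm wide; open, the fingers measure 114 mm over their backs; the gripper's body (76 mm by 85 mm) begins 54 mm behind the grasp point. The pads swing forward as they close: fully open they stand 13 mm farther back than shut.
Start: joints at [-1.465, 0.326, -0.193, 1.052, 0, 1.437], TCP at [0.131, -0.534, 0.231] pointing down, gripper open.
Joint ranges: [-2.65, 2.65], [-0.97, 1.79], [-1.3, 1.35], [-1.93, 2.1], [-1.47, 1.37], [-3.14, 3.14]. Speed limits (rad/s): [2.57, 2.57, 3.14, 3.14, 3.14, 3.14].

## Interface

Orientations are given as a 3x3 rotation matrix whose columns are the frame's x, y, z axes.
In Python, from cell import bot gives the robot as it stands. The module is installed in compiled form; this text tells all that it offers.
- The arm moves only by the shell command python3 -m handwheel 'ROWS'. ROWS is JSON, a list of rows, each an object with "delta_pos": the shift along the tool's x, y, z each as a share of 0.5 m, from -1 to 1, a list of three; "rot": the turn, a rotation vector about the tool's x, y, z each as a share of 2 rad, from -1 to 1, a list of three; "gripper": the opening, from -1 (shut) to 1 (fully open), so that 0 is half open. In form: [{"delta_pos": [x, y, z], "rot": [ax, ay, az], "gripper": gripper}, ...]. A call has 1 to 8 rows; each row is the pose to reach, as a shift and turn from the pose commanded when the call began, along the tool's axes at that moment; what a row does not reach only later rows make up. A row lasts 1/12 s, in which the tool goes at most 41.7 mm and 7.16 degrees, less where a joint would pass 70% of its speed; a pose out of reach is approached as far as the arm can. A call with a number of a shift or a turn outside -1 to 1 is refused whole. A call with a gripper value outside its range is refused whole. The fingers move at their own pace and stop on an object; the grip force is fixed at half the most. Time passes only in rows, so rows that repeat a pose let the fingers close. It gives the time, the measured TCP pose, the force and the opening at its end, in the units of the state.
- bot.state(): the state, without advancing time (a new reading comes with each control period).
- bot.snapshot(name): name is "scene" or "top" or "wrist"; returns the picture (480x640x3 uint8, red, green, blue); there is no depth.
- bot.get_calibration(name): a dict with "fx", "fy", "cx", "cy" (pixels), "distortion" ([k1, k2, p1, p2, k3] as OpenCV has them; the pictures are not rectified), "eye" and "attitude" of the camera in the world. Camera axes: x right, y up, looking along -z (the intrinsics and any distortion apply to the point x, -y, -z); pixel columns grow to the right and rows downward; lengths in m; the calibration is good to about 2 mm. A picture is of the moment at which its call begins: read the wrist's pose just before it. get_calibration takes no time and is no camera call; for the wrist camera it gives the pose at the moment of the call.
- bot.finish_job(): hands the job in, once; it reports no verdict.
The state is a dict: "time_s": time; "joint_positions": joint angles; "dq": joint speeds; "tau": joint torques, N m; "position": TCP position; "ee_rot": TCP orientation; "wrist_force": force on the tool from outside, world axes, zero at the start; "ft_torque": the same for the moment, N m; "width": finger opening in m.
Only numpy, scipy, OpenCV 4.12 (cv2) and the standard library are available. Lean on these libraries where they do the work, as an engineer would, in place of code of your own. Each camera call takes 0.05 s, during which the arm holds its last target.

## Task

Move the steel index pin of the turntable one hole on, seating it fully in the next hole in the direction in which the red arm travels, then wind the handwheel clockwise by its spinning handle, several turns, until the red arm's brass set screw bears on the pin. Feel for that contact: snug it up a little so that it stays pressed on the pin when you let go, but gently, without straining the pin; leave everything else on the desk where it is.

Things in the scene. Friction and masses are not known exactly. Their poses are not given: they have to be found in the camera images.
- machine: indexing turntable for product photos, bolted down: grey housing with a flat deck 50 mm above the desk. Origin on the desk; in its frame the housing spans x -150..120, y -190..190 mm. Vertical axes: stage at x 0, y +70, handwheel at x -30, y -130 mm. Three vertical index holes lie 130 mm from the stage axis, at 180, 200 and 220 degrees counter-clockwise from its +x (one division is 20 degrees)
- hole_now (a point): centre of the mouth of the first hole (at 180 degrees), where the pin starts, level with the deck, 50 mm above the desk. All holes are 13.2 mm across, with a 2 mm chamfer, 35 mm deep, with a floor
- hole_next (a point): centre of the mouth of the next hole (at 200 degrees), level with the deck, where the pin must go
- pin_head (a point): centre of the grip of the loose steel index pin (about 90 g): grip 20 mm across, 34 mm tall, with a yellow band; below it a 12 mm shaft, 53 mm long, with a tapered tip (tip 70 mm below this point). Seated, 35 mm of shaft are in the hole, 18 mm show above the deck, and this point is 35 mm above the deck. z is the pin's axis
- pin: the same pin; origin at the centre of its tip end, 70 mm below the centre of its grip
- stage: black turntable disc, 150 mm across with a grey camera fixed on it (up to 66 mm above the deck, within 60 mm of the axis) and a red radial arm reaching 140 mm from the axis, 6 to 20 mm above the deck. Origin on the stage axis, 2 mm above the deck; +x runs along the arm. It turns counter-clockwise from above; the arm starts 20 to 28 degrees short of the first hole and is stopped by a pin in its way
- lug (a point): middle of the 16 mm wide lug at the red arm's end, 130 mm from the stage axis, 12 mm above the deck. In it is a brass set screw, 8 mm thick, pointing ahead (counter-clockwise), which meets the pin's shaft. Its tip stands 12 to 36 mm ahead of this point: it was set by hand, is not measured, and must be found by feel. It does not move in its thread
- crank (a joint): handwheel angle (rad), growing clockwise from above; the worm drive turns the stage counter-clockwise by 1/45 of it: two and a half turns are one division. At 0 the handle lies towards the machine's +x from the handwheel axis. Free turning takes about 2 N at the handle
- crank_axis (a point): on the handwheel's axis at the height of the handle's centre, 58 mm above the deck; the steel wheel is 84 mm across, its top 30 mm above the deck. Once the screw bears on the pin, each further newton of drag adds about 10 N on the pin, which is strained above 45 N; this builds up over 15 to 30 mm of handle travel. Released, the drive holds by friction up to about 20 N on the pin
- crank_handle (a point): centre of the black upright handle of the handwheel: 18 mm across, 44 mm tall (36 to 80 mm above the deck), 30 mm from the handwheel axis. It spins freely on its own stem, so it can be held from above without turning the wrist while it is led round
- film_can: loose film canister, 31 mm across, 48 mm tall, black with grey lid, standing on the machine's deck, 50 mm above the desk; origin under its base
- loupe: loose black waisted magnifier, 46 mm across, 46 mm tall; origin under its base
- mug: loose white mug, 80 mm across, 90 mm tall; origin under its base
- tape: loose roll of paper tape lying flat, 90 mm across, 19 mm tall; origin under its centre
- lens: loose black camera lens standing on end, 66 mm across, 62 mm tall; origin under its base
- stapler: loose blue and grey stapler, 130 x 34 x 38 mm; origin under its centre
- magazine: loose magazine lying flat, 150 x 210 x 6 mm; origin under its centre

How it is judged:
On the way, in this order (a step that is already met when the one before it is completed fails the run):
1. the pin is seated fully in the next hole (horizontal distance between pin_head and hole_next below 0.006 m and z of pin_head in the frame of hole_next below 0.038 m and angle between pin_head's own z axis and vertical below 0.15 rad), for 0.2 s.
2. the set screw bears on the seated pin (all of step 1 and contact force between stage and pin above 5 N), for 0.2 s.
At the end, for the whole second after the job is handed in: the pin stands in the next hole (grip centre within 6 mm of the hole's centre, at most 38 mm above its mouth, tilted under 0.15 rad), and the arm's set screw presses on it with more than 5 N, with the pin at rest (all of step 2 and linear speed of pin below 0.02 m/s); the robot touches nothing.
It fails at once if the turntable's arm presses on the pin with more than 45 N (contact force between stage and pin above 45 N).
It fails at once if another thing on the desk or the deck is shifted by more than 25 mm (distance of any of film_can, loupe, mug, tape, lens, stapler, magazine from where it was at the start of the episode above 0.025 m).
It also fails if it takes over 72 s, if anything falls off the work surface, if the arm or the gripper's body presses on something with over 40 N, if the wrist force passes 120 N, or if a joint passes its speed limit or range.

## Working session

There is one attempt and no reset: what is moved stays moved. The work goes in short steps, Python scripts to look and compute and a shell command to move; the robot and the scene stay as the last step left them, time stands still between calls to the robot, and variables do not carry over. Pictures are saved under pics/ and viewed, and the job is handed in when it is done.

```bash
ls; mkdir -p pics; python3 - <<'E'
from cell import bot
import cv2
s=bot.state(); print(s)
for n in ["scene","top","wrist"]:
    c=bot.get_calibration(n); print(n,c)
    cv2.imwrite(f"pics/{n}0.png",bot.snapshot(n)[:,:,::-1])
E
```

```text
pics
{'time_s': 0.0, 'joint_positions': array([-1.46519642e+00,  3.26934373e-01, -1.93577422e-01,  1.05198062e+00,
        9.56228491e-06,  1.43660007e+00]), 'dq': array([-4.01824604e-04, -1.52663474e-04,  5.00917615e-04,  6.04153934e-05,
       -4.69595081e-04, -9.30824303e-04]), 'tau': array([ 4.28701769e-04, -4.43395865e+01,  2.62442851e+01,  1.53315294e-02,
       -1.69614646e-04,  2.11316063e-06]), 'position': array([ 0.13058301, -0.5336878 ,  0.23050945]), 'ee_rot': array([[-1.69264962e-04,  9.71386428e-01,  2.37504484e-01],
       [ 1.68764722e-03,  2.37504426e-01, -9.71384990e-01],
       [-9.99998562e-01,  2.36402339e-04, -1.67955878e-03]]), 'wrist_force': array([ 0.6073475 , -0.71770274, -0.05645906]), 'ft_torque': array([-0.01544053, -0.02377021, -0.00030644]), 'width': 0.08489796065626569}
scene {'fx': 555.5021821540795, 'fy': 555.5021821540795, 'cx': 326.6630023002921, 'cy': 240.03975461057635, 'distortion': array([-0.04022321,  0.        ,  0.        ,  0.        ,  0.        ]), 'eye': array([0.89928754, 0.58544347, 1.16594946]), 'attitude': array([[-0.83836986, -0.464
[... 233 characters left out ...]
tion': array([-0.20252982,  0.        ,  0.        ,  0.        ,  0.        ]), 'eye': array([0.43428193, 0.06788513, 1.51970165]), 'attitude': array([[ 0.02580326,  0.99687358, -0.07468108],
       [-0.99945862,  0.02725123,  0.01843487],
       [ 0.02041239,  0.07416497,  0.99703706]])}
wrist {'fx': 370.65505876474003, 'fy': 370.65505876474003, 'cx': 318.5861372609567, 'cy': 241.9867830251637, 'distortion': array([-0.06551149,  0.        ,  0.        ,  0.        ,  0.        ]), 'eye': array([ 0.1965206 , -0.51699041,  0.37271613]), 'attitude': array([[ 0.23787649,  0.93457676,  0.26453932],
       [-0.97129259,  0.22953924,  0.06246945],
       [-0.00233966, -0.2718051 ,  0.96234948]])}
```

View pics/top0.png

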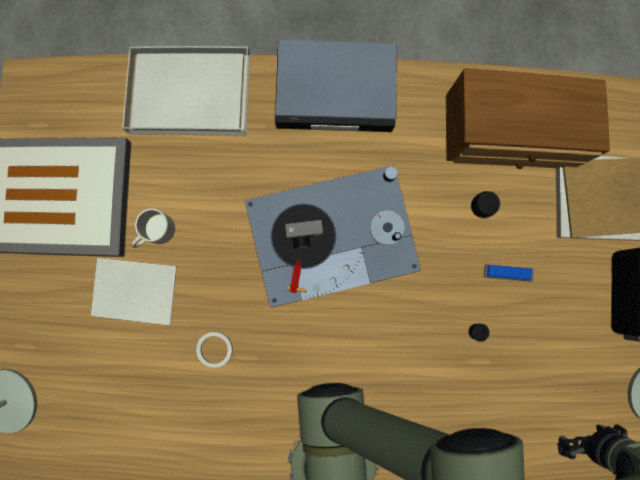

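View pics/scene0.png

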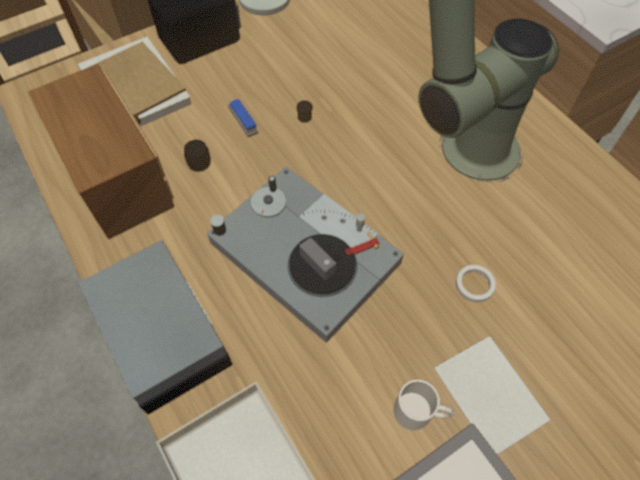

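View pics/wrist0.png

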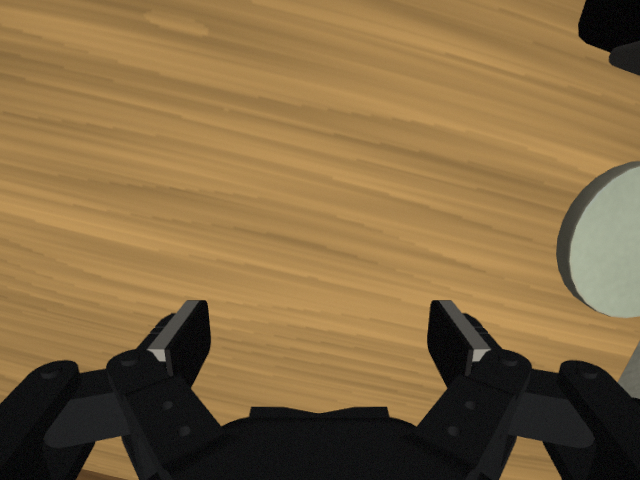

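```bash
python3 - <<'E'
import cv2
a=cv2.imread("pics/top0.png")[160:310,240:425]
cv2.imwrite("pics/top0c.png",cv2.resize(a,None,fx=4,fy=4,interpolation=cv2.INTER_CUBIC))
a=cv2.imread("pics/scene0.png")[165:340,205:405]
cv2.imwrite("pics/scene0c.png",cv2.resize(a,None,fx=4,fy=3.4*4/3.4,interpolation=cv2.INTER_CUBIC)[:600])
E
```

```text
(no output)
```

View pics/top0c.png

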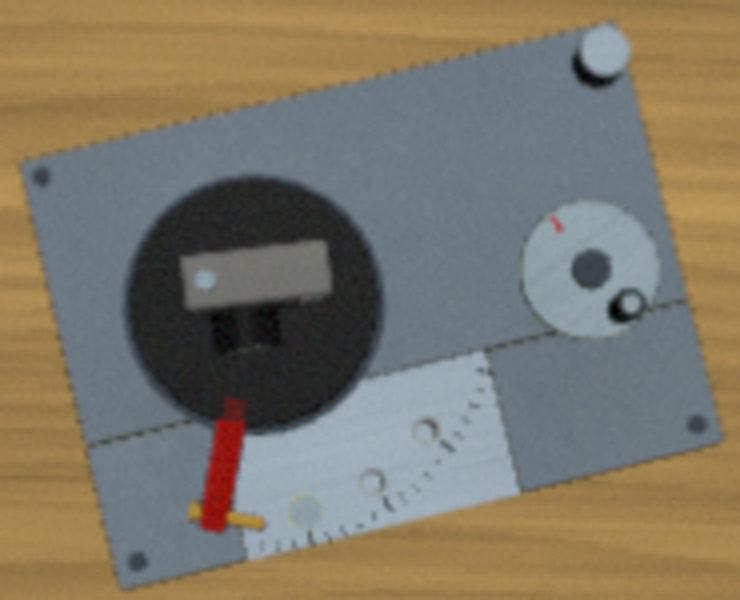

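View pics/scene0c.png

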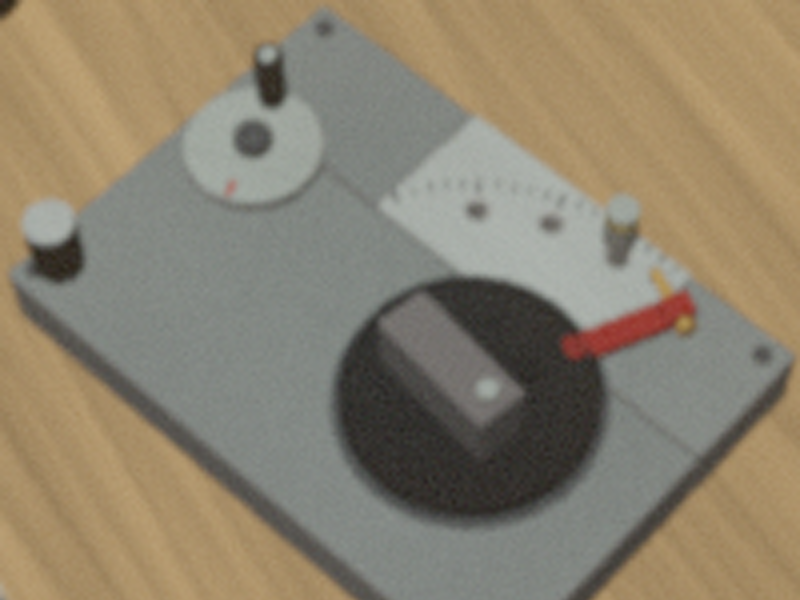

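```bash
cat > h.py <<'E'
import numpy as np, cv2
from scipy.optimize import least_squares
def proj(P,c):
    P=np.atleast_2d(P)
    q=(P-c["eye"])@c["attitude"]   # camera axes
    q=q*np.array([1,-1,-1])
    K=np.array([[c["fx"],0,c["cx"]],[0,c["fy"],c["cy"]],[0,0,1]])
    return cv2.projectPoints(q.reshape(-1,1,3),np.zeros(3),np.zeros(3),K,np.array(c["distortion"]))[0].reshape(-1,2)
def ray(uv,c):
    K=np.array([[c["fx"],0,c["cx"]],[0,c["fy"],c["cy"]],[0,0,1]])
    n=cv2.undistortPoints(np.array(uv,float).reshape(-1,1,2),K,np.array(c["distortion"])).reshape(-1,2)
    d=np.c_[n[:,0],-n[:,1],-np.ones(len(n))]@c["attitude"].T
    return d
def atz(uv,c,z):
    d=ray(uv,c); t=(z-c["eye"][2])/d[:,2]
    return c["eye"]+d*t[:,None]
def mw(pose,p):
    p=np.atleast_2d(p).astype(float); a=pose[2]
    R=np.array([[np.cos(a),-np.sin(a),0],[np.sin(a),np.cos(a),0],[0,0,1]])
    return p@R.T+np.array([pose[0],pose[1],0])
def hole(deg,z=.05):
    a=np.radians(deg); return [.13*np.cos(a),.07+.13*np.sin(a),z]
E
python3 - <<'E'
from h import *
from cell import bot
t=bot.get_calibration("top"); s=bot.get_calibration("scene")
crop=lambda l,o:(np.array(l,float)+.5)/4-.5+np.array(o)
co=[[.12,.19,.05],[.12,-.19,.05],[-.15,-.19,.05],[-.15,.19,.05]]
T=crop([[22,162],[614,22],[722,440],[125,588],[372,481],[426,430],[591,269]],[240,160])
TP=co+[hole(200),hole(220),[-.03,-.13,.082]]
S=crop([[12,270],[325,8],[792,357],[551,223],[477,210]],[205,165])
SP=[co[1],co[2],co[3],hole(200),hole(220)]
f=lambda p:np.r_[(proj(mw(p,TP),t)-T).ravel(),(proj(mw(p,SP),s)-S).ravel()]
r=least_squares(f,[.4,.05,.2]); print(r.x); print(f(r.x).reshape(-1,2).round(2))
for T_,P_,c in((T,TP,t),(S,SP,s)):
    q=least_squares(lambda p:(proj(mw(p,P_),c)-T_).ravel(),[.4,.05,.2],loss='soft_l1'); print(q.x)
p=r.x
print("holes",mw(p,[hole(180),hole(200),hole(220)]).round(4)); ax=mw(p,[-.03,-.13,.108])[0];print("axis",ax)
h=atz(crop([[630,303]],[240,160]),t,.13)[0];print("handle top",h,"r",np.hypot(*(h-ax)[:2]), "crank angle cw from +x", np.degrees(p[2]-np.arctan2(*(h-ax)[1::-1])))
fc=atz(crop([[605,52]],[240,160]),t,.098);print("can",fc)
st=mw(p,[0,.07,.06])[0]
E
```

```text
[0.58990055 0.02094549 0.26415358]
[[-0.94 -1.17]
 [ 0.95 -1.5 ]
 [ 0.97 -0.06]
 [-1.38  0.  ]
 [ 0.24 -0.42]
 [ 0.18 -0.52]
 [-0.09 -0.54]
 [-1.14  0.19]
 [ 0.4  -1.59]
 [ 2.27 -1.03]
 [ 0.86 -0.38]
 [ 0.85 -0.5 ]]
[0.58845082 0.02112002 0.26657446]
[0.59266857 0.02063719 0.25738967]
holes [[ 0.4461  0.0546  0.05  ]
 [ 0.4653  0.0137  0.05  ]
 [ 0.4973 -0.0181  0.05  ]]
axis [ 0.59488313 -0.11237808  0.108     ]
handle top [ 0.56916553 -0.12963965  0.13      ] r 0.030973482833292452 crank angle cw from +x 161.26550749878035
can [[ 0.7226028  -0.11714585  0.098     ]]
```

```bash
cat >> h.py <<'E'
from scipy.spatial.transform import Rotation as Ro
def down(yaw):  # jaw (tool z) at yaw, x down
    z=np.array([np.cos(yaw),np.sin(yaw),0]);x=np.array([0,0,-1.]);return np.c_[x,np.cross(z,x),z]
def rows(pos,yaw,s=None):
    from cell import bot
    s=s or bot.state(); R=s["ee_rot"]
    Rt=down(yaw)
    d=R.T@(np.array(pos)-s["position"])/.5
    rv=Ro.from_matrix(R.T@Rt).as_rotvec()/2
    print("t",round(s["time_s"],2),"pos",s["position"].round(4),"F",s["wrist_force"].round(2),"w",round(s["width"],4))
    print("delta",d.round(4).tolist(),"rot",rv.round(4).tolist())
E
python3 -c "
from h import *
rows([.445,.03,.22],.264)"
```

```text
t 0.15 pos [ 0.1306 -0.5338  0.2307] F [-0.39 -0.49 -0.9 ] w 0.0855
delta [0.0228, 0.8786, -0.946] rot [-0.7975, -0.0004, -0.0006]
```

```bash
python3 -m handwheel '[{"delta_pos":[0.0228,0.8786,-0.946],"rot":[-0.7975,0,0],"gripper":0.2},{"delta_pos":[0.0228,0.8786,-0.946],"rot":[-0.7975,0,0],"gripper":0.2},{"delta_pos":[0.0228,0.8786,-0.946],"rot":[-0.7975,0,0],"gripper":0.2},{"delta_pos":[0.0228,0.8786,-0.946],"rot":[-0.7975,0,0],"gripper":0.2},{"delta_pos":[0.0228,0.8786,-0.946],"rot":[-0.7975,0,0],"gripper":0.2},{"delta_pos":[0.0228,0.8786,-0.946],"rot":[-0.7975,0,0],"gripper":0.2},{"delta_pos":[0.0228,0.8786,-0.946],"rot":[-0.7975,0,0],"gripper":0.2},{"delta_pos":[0.0228,0.8786,-0.946],"rot":[-0.7975,0,0],"gripper":0.2}]'
python3 -c "
from h import *
rows([.445,.03,.22],.264)"
```

```text
time_s: 0.82
position: [0.2933, -0.2413, 0.2253]
ee_rot: [[0.0, 0.32, 0.947], [-0.0, 0.947, -0.32], [-1.0, 0.0, 0.0]]
wrist_force: [1.1, -0.1, -0.2]
width: 0.0515
t 0.82 pos [ 0.2933 -0.2413  0.2253] F [ 1.11 -0.12 -0.16] w 0.0515
delta [0.0107, 0.6111, 0.1139] rot [-0.2949, 0.0001, 0.0]
```

```bash
python3 -m handwheel '[{"delta_pos":[0.0107,0.611,0.114],"rot":[-0.295,0,0],"gripper":0.2},{"delta_pos":[0.0107,0.611,0.114],"rot":[-0.295,0,0],"gripper":0.2},{"delta_pos":[0.0107,0.611,0.114],"rot":[-0.295,0,0],"gripper":0.2},{"delta_pos":[0.0107,0.611,0.114],"rot":[-0.295,0,0],"gripper":0.2},{"delta_pos":[0.0107,0.611,0.114],"rot":[-0.295,0,0],"gripper":0.2},{"delta_pos":[0.0107,0.611,0.114],"rot":[-0.295,0,0],"gripper":0.2},{"delta_pos":[0.0107,0.611,0.114],"rot":[-0.295,0,0],"gripper":0.2},{"delta_pos":[0.0107,0.611,0.114],"rot":[-0.295,0,0],"gripper":0.2}]'
python3 -c "
from h import *
from cell import bot
rows([.445,.03,.22],.264)
c=bot.get_calibration('wrist'); print(c['eye'],c['attitude'])
a=bot.snapshot('wrist');cv2.imwrite('pics/w1.png',a[:,:,::-1])
import pickle;pickle.dump(c,open('w1.pkl','wb'))
"
```

```text
time_s: 1.48
position: [0.4477, 0.031, 0.22]
ee_rot: [[0.001, -0.26, 0.966], [0.001, 0.966, 0.26], [-1.0, 0.001, 0.001]]
wrist_force: [0.0, -0.1, -0.7]
width: 0.0508
t 1.48 pos [0.4477 0.031  0.22  ] F [ 0.02 -0.06 -0.69] w 0.0508
delta [-0.0001, -0.0005, -0.0057] rot [-0.0004, 0.0007, -0.0005]
[0.42892928 0.09774856 0.36216697] [[ 9.65477364e-01 -2.50796374e-01 -7.03891894e-02]
 [ 2.60486786e-01  9.29876260e-01  2.59762920e-01]
 [ 3.05637733e-04 -2.69130674e-01  9.63103622e-01]]
```

View pics/w1.png

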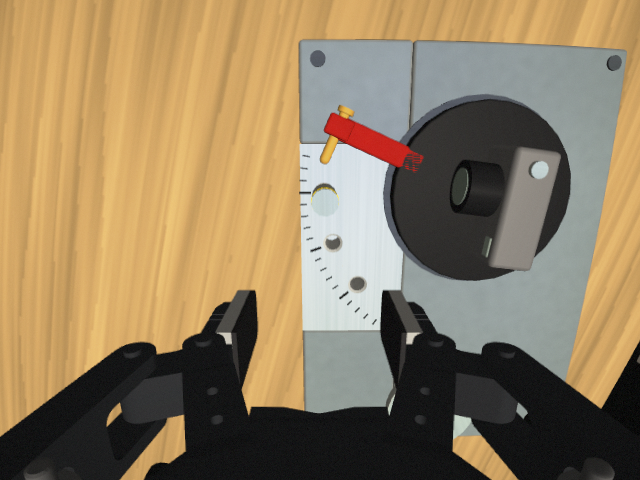

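```bash
python3 - <<'E'
import cv2
a=cv2.imread("pics/w1.png")[100:310,290:430]
cv2.imwrite("pics/w1c.png",cv2.resize(a,None,fx=2.85*2/2,fy=2.85,interpolation=cv2.INTER_CUBIC))
a=cv2.imread("pics/w1.png")[170:300,295:380]
cv2.imwrite("pics/w1d.png",cv2.resize(a,None,fx=4.6,fy=4.6,interpolation=cv2.INTER_CUBIC))
E
```

```text
(no output)
```

View pics/w1d.png

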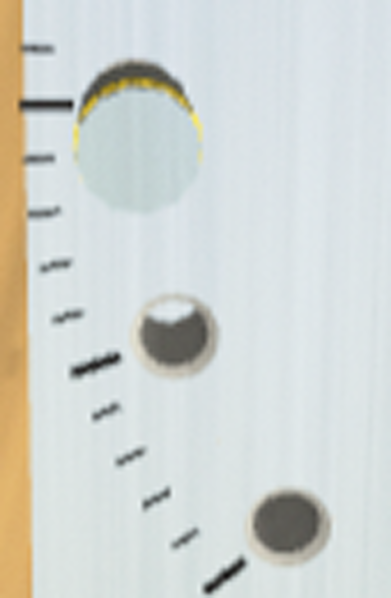

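View pics/w1c.png

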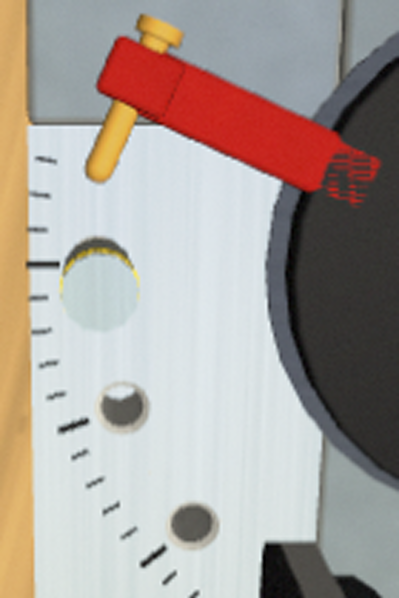

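```bash
python3 - <<'E'
from h import *
import pickle
c=pickle.load(open('w1.pkl','rb'))
cr=lambda l,k,o:(np.array(l,float)+.5)/k-.5+np.array(o)
W=np.r_[[[300,40],[626,49.5]],cr([[175,335],[288,526]],4.6,[295,170])]
WP=[[-.15,.19,.05],[.12,.19,.05],hole(200),hole(220)]
wt=np.array([1,1,3,3])[:,None]
f=lambda p:((proj(mw(p,WP),c)-W)*wt).ravel()
r=least_squares(f,[.59,.02,.264]);p=r.x;print(p,f(p).reshape(-1,2).round(2))
print(mw(p,[hole(180),hole(200),hole(220),[-.03,-.13,.108]]).round(4))
print("direct next,3rd",atz(W[2:],c,.05).round(4))
print("pin top",atz(cr([[138,150]],4.6,[295,170]),c,.102).round(4))
st=mw(p,[0,.07,.062])[0]
tip=atz(cr([[96,178]],2.85,[290,100]),c,.062)[0]
lug=atz(cr([[132,78]],2.85,[290,100]),c,.070)[0]
a=lambda q:np.degrees(np.arctan2(*(q-st)[1::-1])-p[2])%360
print("tip",tip,np.hypot(*(tip-st)[:2]),a(tip),"lug",a(lug),np.hypot(*(lug-st)[:2]))
E
```

```text
[0.58832056 0.02342647 0.26461792] [[-1.85 -2.42]
 [ 3.89 -1.05]
 [-0.21  0.76]
 [-0.3   0.91]]
[[ 0.4445  0.057   0.05  ]
 [ 0.4637  0.0161  0.05  ]
 [ 0.4957 -0.0157  0.05  ]
 [ 0.5934 -0.1099  0.108 ]]
direct next,3rd [[ 0.4637  0.0164  0.05  ]
 [ 0.4957 -0.0154  0.05  ]]
pin top [[0.4444 0.0569 0.102 ]]
tip [0.43735374 0.08145223 0.062     ] 0.13300140274130623 168.95079877978745 lug 156.68598112943536 0.13188620757867991
```

```bash
python3 -c "
from h import *
rows([.4445,.057,.22],.2646)
rows([.4445,.057,.072],.2646)"
```

```text
t 1.53 pos [0.4485 0.032  0.2199] F [1.19 0.55 0.13] w 0.0511
delta [-0.0001, 0.0504, 0.0053] rot [0.0001, 0.0012, -0.001]
t 1.53 pos [0.4485 0.032  0.2199] F [1.19 0.55 0.13] w 0.0511
delta [0.2959, 0.0498, 0.0046] rot [0.0001, 0.0012, -0.001]
```

```bash
python3 -m handwheel '[{"delta_pos":[0.0,0.050,0.005],"rot":[0,0,0],"gripper":0.2},{"delta_pos":[0.10,0.050,0.005],"rot":[0,0,0],"gripper":0.2},{"delta_pos":[0.16,0.050,0.005],"rot":[0,0,0],"gripper":0.2},{"delta_pos":[0.22,0.050,0.005],"rot":[0,0,0],"gripper":0.2},{"delta_pos":[0.22,0.050,0.005],"rot":[0,0,0],"gripper":0.2},{"delta_pos":[0.22,0.050,0.005],"rot":[0,0,0],"gripper":0.2}]'
python3 -c "
from h import *
from cell import bot
rows([.4445,.057,.072],.2646)
a=bot.snapshot('wrist');cv2.imwrite('pics/w2.png',a[:,:,::-1])
"
```

```text
time_s: 2.03
position: [0.4405, 0.0519, 0.1093]
ee_rot: [[-0.004, -0.256, 0.967], [0.0, 0.967, 0.256], [-1.0, 0.001, -0.004]]
wrist_force: [0.4, -1.0, 0.7]
width: 0.0512
t 2.03 pos [0.4405 0.0519 0.1093] F [ 0.42 -0.95  0.74] w 0.0512
delta [0.0745, 0.0077, 0.0107] rot [-0.0029, -0.002, -0.0006]
```

View pics/w2.png

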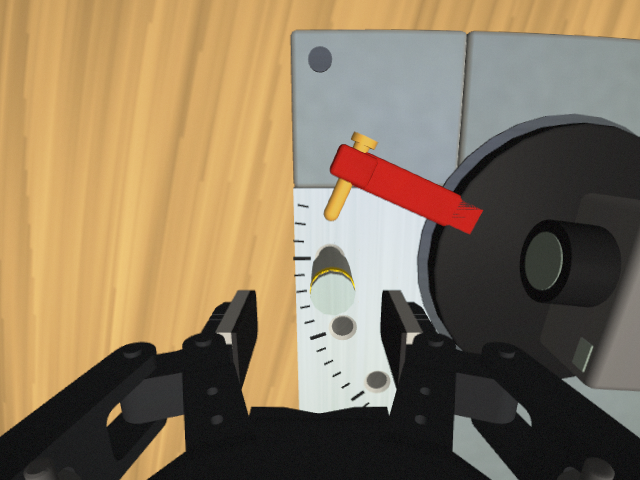

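```bash
python3 -m handwheel '[{"delta_pos":[0,0,0],"rot":[0,0,0],"gripper":0.2},{"delta_pos":[0,0,0],"rot":[0,0,0],"gripper":0.2}]'; python3 -m handwheel '[{"delta_pos":[0,0,0],"rot":[0,0,0],"gripper":0.2},{"delta_pos":[0,0,0],"rot":[0,0,0],"gripper":0.2}]'
python3 -c "
from h import *
rows([.4445,.057,.072],.2646)"
```

```text
time_s: 2.25
position: [0.444, 0.0517, 0.112]
ee_rot: [[0.004, -0.256, 0.967], [-0.0, 0.967, 0.256], [-1.0, -0.001, 0.004]]
wrist_force: [0.0, 0.6, 0.2]
width: 0.0513
time_s: 2.42
position: [0.4431, 0.0519, 0.1112]
ee_rot: [[0.002, -0.256, 0.967], [-0.0, 0.967, 0.256], [-1.0, -0.001, 0.002]]
wrist_force: [-0.3, -1.1, -0.0]
width: 0.0513
t 2.42 pos [0.4431 0.0519 0.1112] F [-0.29 -1.07 -0.01] w 0.0513
delta [0.0784, 0.0093, 0.0051] rot [-0.0029, 0.0011, 0.0004]
```

```bash
python3 -m handwheel '[{"delta_pos":[0.02,0.0095,0.004],"rot":[0,0,0],"gripper":0.2},{"delta_pos":[0.04,0.0095,0.004],"rot":[0,0,0],"gripper":0.2},{"delta_pos":[0.06,0.0095,0.004],"rot":[0,0,0],"gripper":0.2},{"delta_pos":[0.078,0.0095,0.004],"rot":[0,0,0],"gripper":0.2},{"delta_pos":[0.078,0.0095,0.004],"rot":[0,0,0],"gripper":0.2},{"delta_pos":[0.078,0.0095,0.004],"rot":[0,0,0],"gripper":0.2},{"delta_pos":[0.078,0.0095,0.004],"rot":[0,0,0],"gripper":0.2}]'
python3 -c "
from h import *
from cell import bot
rows([.4445,.057,.072],.2646)
a=bot.snapshot('wrist');cv2.imwrite('pics/w3.png',a[:,:,::-1])
"
```

```text
time_s: 3.0
position: [0.4432, 0.0571, 0.0715]
ee_rot: [[0.001, -0.256, 0.967], [0.0, 0.967, 0.256], [-1.0, -0.0, 0.001]]
wrist_force: [-0.8, -0.1, 0.2]
width: 0.0512
t 3.0 pos [0.4432 0.0571 0.0715] F [-0.84 -0.09  0.18] w 0.0512
delta [-0.0011, -0.0008, 0.0024] rot [-0.0028, 0.0003, 0.0001]
```

View pics/w3.png

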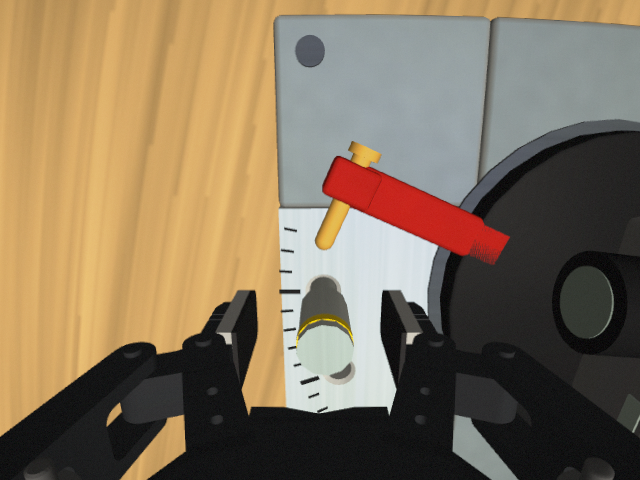

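```bash
python3 -m handwheel '[{"delta_pos":[0,0,0.0024],"rot":[0,0,0],"gripper":0.2},{"delta_pos":[0,0,0.0024],"rot":[0,0,0],"gripper":-1},{"delta_pos":[0,0,0.0024],"rot":[0,0,0],"gripper":-1},{"delta_pos":[0,0,0.0024],"rot":[0,0,0],"gripper":-1},{"delta_pos":[0,0,0.0024],"rot":[0,0,0],"gripper":-1},{"delta_pos":[0,0,0.0024],"rot":[0,0,0],"gripper":-1},{"delta_pos":[0,0,0.0024],"rot":[0,0,0],"gripper":-1},{"delta_pos":[0,0,0.0024],"rot":[0,0,0],"gripper":-1}]'

```

```text
time_s: 3.72
position: [0.4445, 0.0574, 0.0714]
ee_rot: [[0.001, -0.256, 0.967], [0.0, 0.967, 0.256], [-1.0, -0.0, 0.001]]
wrist_force: [0.1, -0.3, 5.4]
width: 0.0187
```

```bash
python3 -m handwheel '[{"delta_pos":[-0.03,0,0],"rot":[0,0,0],"gripper":-1},{"delta_pos":[-0.06,0,0],"rot":[0,0,0],"gripper":-1},{"delta_pos":[-0.09,0,0],"rot":[0,0,0],"gripper":-1},{"delta_pos":[-0.1,0,0],"rot":[0,0,0],"gripper":-1},{"delta_pos":[-0.1,-0.045,0.008],"rot":[0,0,0],"gripper":-1},{"delta_pos":[-0.1,-0.089,0.016],"rot":[0,0,0],"gripper":-1},{"delta_pos":[-0.1,-0.089,0.016],"rot":[0,0,0],"gripper":-1},{"delta_pos":[-0.1,-0.089,0.016],"rot":[0,0,0],"gripper":-1}]'
python3 -m handwheel '[{"delta_pos":[0,0,0],"rot":[0,0,0],"gripper":-1},{"delta_pos":[0,0,0],"rot":[0,0,0],"gripper":-1},{"delta_pos":[0,0,0],"rot":[0,0,0],"gripper":-1}]'
python3 -c "
from h import *
from cell import bot
rows([.4637,.0165,.1214],.2646)
for n in ['wrist','scene','top']:
  a=bot.snapshot(n);cv2.imwrite('pics/p4%s.png'%n,a[:,:,::-1])
"
```

```text
time_s: 4.38
position: [0.4629, 0.0159, 0.1204]
ee_rot: [[-0.001, -0.254, 0.967], [0.0, 0.967, 0.254], [-1.0, 0.001, -0.001]]
wrist_force: [-0.3, 0.3, -1.5]
width: 0.0183
time_s: 4.63
position: [0.4624, 0.0171, 0.1207]
ee_rot: [[-0.001, -0.257, 0.966], [0.0, 0.966, 0.257], [-1.0, 0.001, -0.001]]
wrist_force: [0.7, -0.1, -1.2]
width: 0.0183
t 4.63 pos [0.4624 0.0171 0.1207] F [ 0.74 -0.12 -1.24] w 0.0183
delta [-0.0014, -0.0018, 0.0021] rot [-0.0023, -0.0005, -0.0003]
```

View pics/p4wrist.png

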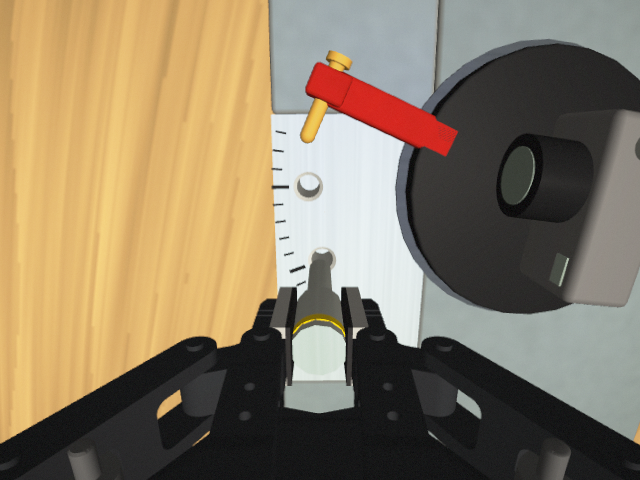

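```bash
python3 -m handwheel '[{"delta_pos":[0,-0.0018,0.002],"rot":[0,0,0],"gripper":-1},{"delta_pos":[0,-0.0018,0.002],"rot":[0,0,0],"gripper":-1},{"delta_pos":[0.012,-0.0018,0.002],"rot":[0,0,0],"gripper":-1},{"delta_pos":[0.022,-0.0018,0.002],"rot":[0,0,0],"gripper":-1},{"delta_pos":[0.03,-0.0018,0.002],"rot":[0,0,0],"gripper":-1},{"delta_pos":[0.036,-0.0018,0.002],"rot":[0,0,0],"gripper":-1},{"delta_pos":[0.042,-0.0018,0.002],"rot":[0,0,0],"gripper":-1}]'
python3 -c "
from h import *
from cell import bot
rows([.4637,.0165,.0714],.2646)
a=bot.snapshot('wrist');cv2.imwrite('pics/w5.png',cv2.resize(a[150:400,220:420,::-1],None,fx=2.4,fy=2.4))
"
```

```text
time_s: 5.37
position: [0.4641, 0.0159, 0.0994]
ee_rot: [[-0.001, -0.256, 0.967], [0.0, 0.967, 0.256], [-1.0, 0.001, -0.001]]
wrist_force: [-0.5, -0.2, -0.8]
width: 0.0182
t 5.37 pos [0.4641 0.0159 0.0994] F [-0.52 -0.2  -0.79] w 0.0182
delta [0.0561, 0.0013, -0.0004] rot [-0.0028, -0.0003, -0.0003]
```

View pics/w5.png

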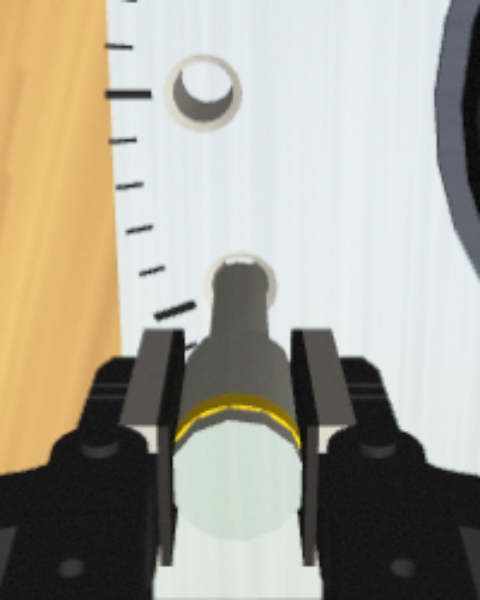

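```bash
python3 -m handwheel '[{"delta_pos":[0.01,0.001,0],"rot":[0,0,0],"gripper":-1},{"delta_pos":[0.02,0.001,0],"rot":[0,0,0],"gripper":-1},{"delta_pos":[0.03,0.001,0],"rot":[0,0,0],"gripper":-1},{"delta_pos":[0.04,0.001,0],"rot":[0,0,0],"gripper":-1},{"delta_pos":[0.048,0.001,0],"rot":[0,0,0],"gripper":-1},{"delta_pos":[0.053,0.001,0],"rot":[0,0,0],"gripper":-1},{"delta_pos":[0.055,0.001,0],"rot":[0,0,0],"gripper":-1},{"delta_pos":[0.055,0.001,0],"rot":[0,0,0],"gripper":-1}]'
python3 -c "
from h import *
rows([.4637,.0165,.0714],.2646)"
```

```text
time_s: 6.08
position: [0.4641, 0.0163, 0.0723]
ee_rot: [[-0.0, -0.256, 0.967], [0.0, 0.967, 0.256], [-1.0, 0.0, -0.0]]
wrist_force: [0.4, -0.0, -0.5]
width: 0.0183
t 6.08 pos [0.4641 0.0163 0.0723] F [ 0.37 -0.05 -0.53] w 0.0183
delta [0.0018, 0.0005, -0.0007] rot [-0.0028, -0.0002, -0.0001]
```

```bash
python3 -m handwheel '[{"delta_pos":[0.003,0,0],"rot":[0,0,0],"gripper":-1},{"delta_pos":[0.003,0,0],"rot":[0,0,0],"gripper":-1},{"delta_pos":[0.003,0,0],"rot":[0,0,0],"gripper":-1}]'
python3 -m handwheel '[{"delta_pos":[0,0,0],"rot":[0,0,0],"gripper":0.2},{"delta_pos":[0,0,0],"rot":[0,0,0],"gripper":0.2},{"delta_pos":[0,0,0],"rot":[0,0,0],"gripper":0.2},{"delta_pos":[-0.06,0,0],"rot":[0,0,0],"gripper":0.2},{"delta_pos":[-0.12,0,0],"rot":[0,0,0],"gripper":0.2},{"delta_pos":[-0.18,0,0],"rot":[0,0,0],"gripper":0.2},{"delta_pos":[-0.18,0,0],"rot":[0,0,0],"gripper":0.2},{"delta_pos":[-0.18,0,0],"rot":[0,0,0],"gripper":0.2}]'
python3 -c "
from h import *
from cell import bot
rows([.5934-.03*0,-.1099,.18],.2646)
for n in ['wrist','scene','top']:
  a=bot.snapshot(n);cv2.imwrite('pics/p6%s.png'%n,a[:,:,::-1])
"
```

```text
time_s: 6.33
position: [0.4646, 0.0163, 0.0715]
ee_rot: [[0.001, -0.256, 0.967], [-0.0, 0.967, 0.256], [-1.0, -0.0, 0.001]]
wrist_force: [-1.1, 0.2, 2.1]
width: 0.0182
time_s: 7.0
position: [0.4658, 0.0161, 0.1627]
ee_rot: [[0.004, -0.256, 0.967], [-0.001, 0.967, 0.256], [-1.0, -0.002, 0.004]]
wrist_force: [-0.8, -0.4, -0.2]
width: 0.0511
t 7.0 pos [0.4658 0.0161 0.1627] F [-0.77 -0.37 -0.23] w 0.0511
delta [-0.0334, -0.3091, 0.1822] rot [-0.0028, 0.002, 0.0008]
```

View pics/p6wrist.png

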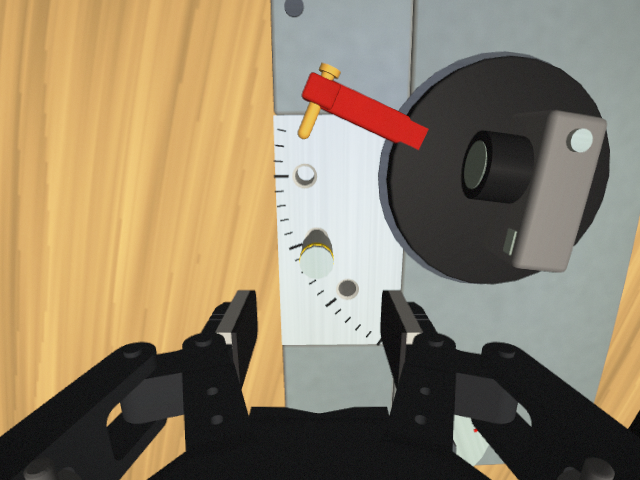

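```bash
python3 -c "
from h import *
rows([.58,-.16,.22],.2646)"
```

```text
t 7.15 pos [0.4633 0.0164 0.16  ] F [-0.35  0.31  0.68] w 0.0509
delta [-0.1205, -0.4007, 0.135] rot [-0.0028, -0.0009, -0.0003]
```

```bash
python3 -m handwheel '[{"delta_pos":[-0.08,-0.05,0.015],"rot":[-0.003,0,0],"gripper":0.2},{"delta_pos":[-0.12,-0.12,0.04],"rot":[-0.003,0,0],"gripper":0.2},{"delta_pos":[-0.12,-0.19,0.065],"rot":[-0.003,0,0],"gripper":0.2},{"delta_pos":[-0.12,-0.26,0.09],"rot":[-0.003,0,0],"gripper":0.2},{"delta_pos":[-0.12,-0.34,0.115],"rot":[-0.003,0,0],"gripper":0.2},{"delta_pos":[-0.12,-0.40,0.135],"rot":[-0.003,0,0],"gripper":0.2},{"delta_pos":[-0.12,-0.40,0.135],"rot":[-0.003,0,0],"gripper":0.2},{"delta_pos":[-0.12,-0.40,0.135],"rot":[-0.003,0,0],"gripper":0.2}]'
python3 -m handwheel '[{"delta_pos":[0,0,0],"rot":[0,0,0],"gripper":0.2},{"delta_pos":[0,0,0],"rot":[0,0,0],"gripper":0.2},{"delta_pos":[0,0,0],"rot":[0,0,0],"gripper":0.2}]'
python3 -c "
from h import *
from cell import bot
rows([.58,-.16,.22],.2646)
c=bot.get_calibration('wrist')
import pickle;pickle.dump(c,open('w7.pkl','wb'))
a=bot.snapshot('wrist');cv2.imwrite('pics/w7.png',a[:,:,::-1])
"
```

```text
time_s: 7.82
position: [0.5803, -0.1609, 0.2185]
ee_rot: [[-0.003, -0.26, 0.966], [0.002, 0.966, 0.26], [-1.0, 0.002, -0.003]]
wrist_force: [-1.0, -0.3, -0.5]
width: 0.0512
time_s: 8.07
position: [0.58, -0.1584, 0.2208]
ee_rot: [[-0.001, -0.263, 0.965], [0.0, 0.965, 0.263], [-1.0, 0.001, -0.001]]
wrist_force: [-0.6, 0.3, -0.0]
width: 0.0512
t 8.07 pos [ 0.58   -0.1584  0.2208] F [-0.6   0.29 -0.04] w 0.0512
delta [0.0017, -0.003, -0.0008] rot [0.0009, -0.0004, -0.0004]
```

View pics/w7.png

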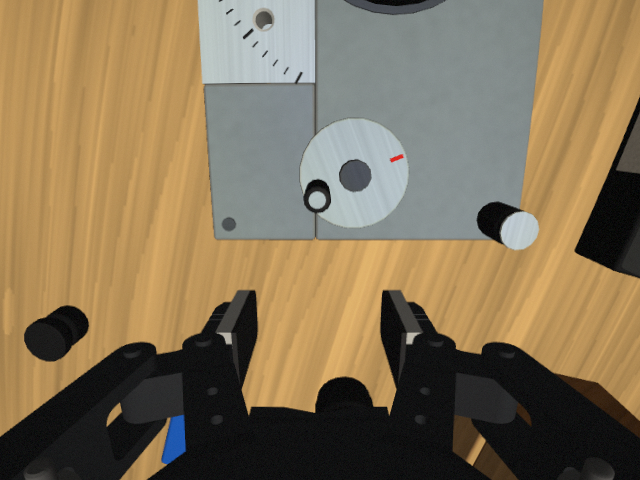

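```bash
python3 - <<'E'
import cv2
a=cv2.imread("pics/w7.png")[105:245,285:425]
cv2.imwrite("pics/w7c.png",cv2.resize(a,None,fx=4,fy=4,interpolation=cv2.INTER_CUBIC))
E
```

```text
(no output)
```

View pics/w7c.png

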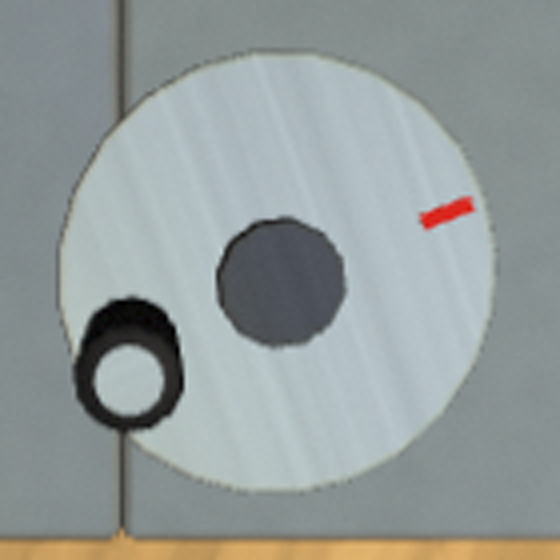

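```bash
python3 - <<'E'
from h import *
import pickle
c=pickle.load(open('w7.pkl','rb'))
cr=lambda l,k,o:(np.array(l,float)+.5)/k-.5+np.array(o)
ax=atz(cr([[277.5,271]],4,[285,105]),c,.08)[0]
h=atz(cr([[129,379]],4,[285,105]),c,.13)[0]
mk=atz(cr([[447,213]],4,[285,105]),c,.08)[0]
h3=atz([[264,20]],c,.05)[0]
print(ax,h,np.hypot(*(h-ax)[:2]),h3, "mark r",np.hypot(*(mk-ax)[:2]))
an=lambda q:np.degrees(np.arctan2(*(q-ax)[1::-1]))
print("world angle handle",an(h),"mark",an(mk), "crank",np.degrees(.2646)-an(h))
E
```

```text
[ 0.59304202 -0.10838753  0.08      ] [ 0.56961872 -0.1278639   0.13      ] 0.03046275739956226 [ 0.49663534 -0.01641694  0.05      ] mark r 0.03339895013107602
world angle handle -140.2566330690207 mark 34.33870727290694 crank 155.41709632818228
```

```bash
python3 -c "
from h import *
rows([.5699,-.1281,.093],.2646)"
```

```text
t 8.12 pos [ 0.5802 -0.1585  0.2211] F [-1.72  0.77  0.67] w 0.0514
delta [0.2562, 0.064, -0.0037] rot [0.0009, -0.0002, -0.0002]
```

```bash
python3 -m handwheel '[{"delta_pos":[0.03,0.064,-0.004],"rot":[0,0,0],"gripper":0.2},{"delta_pos":[0.09,0.064,-0.004],"rot":[0,0,0],"gripper":0.2},{"delta_pos":[0.12,0.064,-0.004],"rot":[0,0,0],"gripper":0.2},{"delta_pos":[0.15,0.064,-0.004],"rot":[0,0,0],"gripper":0.2},{"delta_pos":[0.15,0.064,-0.004],"rot":[0,0,0],"gripper":0.2},{"delta_pos":[0.15,0.064,-0.004],"rot":[0,0,0],"gripper":0.2}]'
python3 -c "
from h import *
from cell import bot
rows([.5699,-.1281,.093],.2646)
a=bot.snapshot('wrist');cv2.imwrite('pics/w8.png',a[:,:,::-1])
"
```

```text
time_s: 8.62
position: [0.5697, -0.1285, 0.1459]
ee_rot: [[-0.001, -0.263, 0.965], [0.0, 0.965, 0.263], [-1.0, 0.001, -0.001]]
wrist_force: [0.2, -0.9, 0.8]
width: 0.0513
t 8.62 pos [ 0.5697 -0.1285  0.1459] F [ 0.15 -0.85  0.77] w 0.0513
delta [0.1059, 0.0006, 0.0006] rot [0.0007, -0.0006, -0.0004]
```

View pics/w8.png

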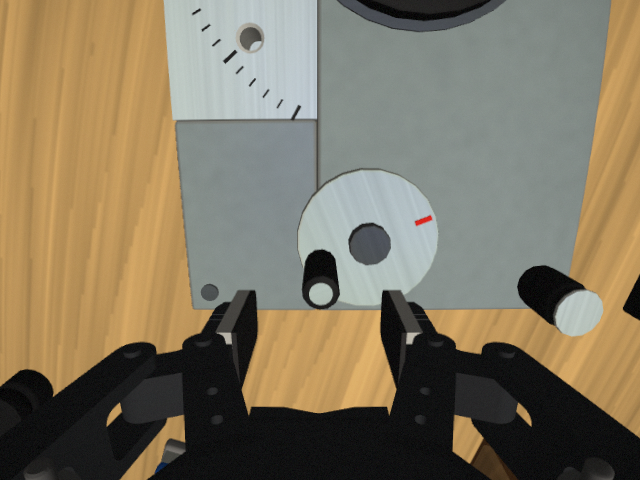

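Handle top at about (320,293), well centred between the pads. Descend and grip.

```bash
python3 -m handwheel '[{"delta_pos":[0.04,0,0.001],"rot":[0,0,0],"gripper":0.2},{"delta_pos":[0.08,0,0.001],"rot":[0,0,0],"gripper":0.2},{"delta_pos":[0.105,0,0.001],"rot":[0,0,0],"gripper":0.2},{"delta_pos":[0.105,0,0.001],"rot":[0,0,0],"gripper":0.2},{"delta_pos":[0.105,0,0.001],"rot":[0,0,0],"gripper":0.2},{"delta_pos":[0.105,0,0.001],"rot":[0,0,0],"gripper":0.2}]'
python3 -m handwheel '[{"delta_pos":[0,0,0],"rot":[0,0,0],"gripper":-1},{"delta_pos":[0,0,0],"rot":[0,0,0],"gripper":-1},{"delta_pos":[0,0,0],"rot":[0,0,0],"gripper":-1},{"delta_pos":[0,0,0],"rot":[0,0,0],"gripper":-1},{"delta_pos":[0,0,0],"rot":[0,0,0],"gripper":-1},{"delta_pos":[0,0,0],"rot":[0,0,0],"gripper":-1},{"delta_pos":[0,0,0],"rot":[0,0,0],"gripper":-1}]'
python3 -c "
from h import *
from cell import bot
rows([.5699,-.1281,.093],.2646)
a=bot.snapshot('wrist');cv2.imwrite('pics/w9.png',a[:,:,::-1])
"
```

```text
time_s: 9.17
position: [0.572, -0.1296, 0.0952]
ee_rot: [[0.002, -0.262, 0.965], [-0.001, 0.965, 0.262], [-1.0, -0.001, 0.002]]
wrist_force: [0.2, 0.0, 0.3]
width: 0.0515
time_s: 9.75
position: [0.5711, -0.1298, 0.0947]
ee_rot: [[0.001, -0.262, 0.965], [-0.001, 0.965, 0.262], [-1.0, -0.002, 0.0]]
wrist_force: [-1.7, -0.7, 5.8]
width: 0.0166
t 9.75 pos [ 0.5711 -0.1298  0.0947] F [-1.66 -0.74  5.77] w 0.0166
delta [0.0035, 0.004, -0.0015] rot [0.0, 0.0002, 0.0008]
```

View pics/w9.png

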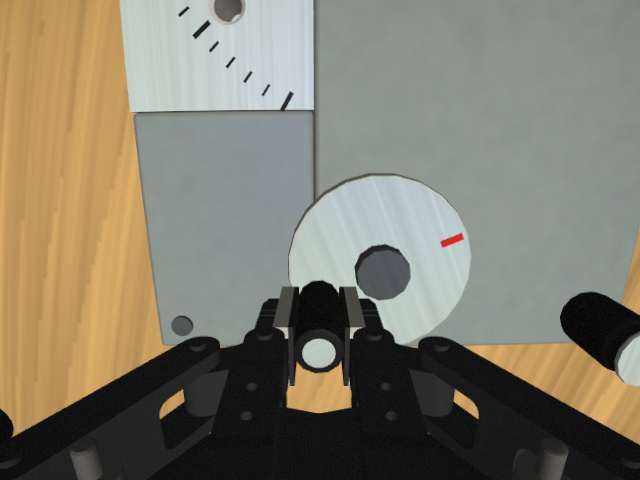

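```bash
cat >> h.py <<'E'
def circ(th0,step,n,R=.030,off=(0,0)):
    # rows for clockwise steps (deg), from handle world angle th0 deg. off: extra world shift (m)
    from cell import bot
    s=bot.state(); Rt=s["ee_rot"]
    print("t",round(s["time_s"],2),"pos",s["position"].round(4),"F",s["wrist_force"].round(2),"w",round(s["width"],4))
    for k in range(1,n+1):
        a=np.radians(th0-step*k);b=np.radians(th0)
        w=np.array([R*(np.cos(a)-np.cos(b))+off[0],R*(np.sin(a)-np.sin(b))+off[1],0])
        d=Rt.T@w/.5
        print(th0-step*k,[round(float(d[1]),4),round(float(d[2]),4)])
E
python3 -c "
from h import *
circ(-140.5,20,8)"
```

```text
t 9.8 pos [ 0.5712 -0.1298  0.0948] F [-2.56 -0.67  5.98] w 0.0163
-160.5 [0.0202, -0.0052]
-180.5 [0.0409, -0.0031]
-200.5 [0.0597, 0.0059]
-220.5 [0.0743, 0.0208]
-240.5 [0.0829, 0.0398]
-260.5 [0.0844, 0.0606]
-280.5 [0.0788, 0.0807]
-300.5 [0.0667, 0.0976]
```

```bash
python3 -m handwheel '[{"delta_pos":[0,0.0202,-0.0052],"rot":[0,0,0],"gripper":-1},{"delta_pos":[0,0.0409,-0.0031],"rot":[0,0,0],"gripper":-1},{"delta_pos":[0,0.0597,0.0059],"rot":[0,0,0],"gripper":-1},{"delta_pos":[0,0.0743,0.0208],"rot":[0,0,0],"gripper":-1}]'
python3 -m handwheel '[{"delta_pos":[0,0,0],"rot":[0,0,0],"gripper":-1},{"delta_pos":[0,0,0],"rot":[0,0,0],"gripper":-1}]'
python3 -c "
from h import *
circ(-220.5,20,8)"
```

```text
time_s: 10.13
position: [0.5727, -0.091, 0.0948]
ee_rot: [[0.003, -0.261, 0.965], [-0.003, 0.965, 0.261], [-1.0, -0.003, 0.002]]
wrist_force: [4.4, -7.5, 0.5]
width: 0.0166
time_s: 10.3
position: [0.5738, -0.09, 0.0947]
ee_rot: [[0.004, -0.263, 0.965], [-0.0, 0.965, 0.263], [-1.0, -0.001, 0.004]]
wrist_force: [4.3, -2.1, 6.5]
width: 0.0165
t 10.3 pos [ 0.5738 -0.09    0.0947] F [ 4.28 -2.05  6.54] w 0.0165
-240.5 [0.0086, 0.019]
-260.5 [0.0101, 0.0398]
-280.5 [0.0044, 0.0598]
-300.5 [-0.0078, 0.0767]
-320.5 [-0.025, 0.0885]
-340.5 [-0.0452, 0.0936]
-360.5 [-0.0659, 0.0915]
-380.5 [-0.0847, 0.0824]
```

```bash
python3 -m handwheel '[{"delta_pos":[0,0.0086,0.019],"rot":[0,0,0],"gripper":-1},{"delta_pos":[0,0.0101,0.0398],"rot":[0,0,0],"gripper":-1},{"delta_pos":[0,0.0044,0.0598],"rot":[0,0,0],"gripper":-1},{"delta_pos":[0,-0.0078,0.0767],"rot":[0,0,0],"gripper":-1},{"delta_pos":[0,-0.0078,0.0767],"rot":[0,0,0],"gripper":-1},{"delta_pos":[0,-0.0078,0.0767],"rot":[0,0,0],"gripper":-1}]'
python3 -c "
from h import *
circ(-300.5,20,8)"
```

```text
time_s: 10.8
position: [0.6103, -0.0857, 0.0947]
ee_rot: [[0.001, -0.261, 0.965], [-0.003, 0.965, 0.261], [-1.0, -0.003, 0.0]]
wrist_force: [0.0, -4.5, 9.2]
width: 0.0165
t 10.8 pos [ 0.6103 -0.0857  0.0947] F [ 0.04 -4.49  9.24] w 0.0165
-320.5 [-0.0172, 0.0118]
-340.5 [-0.0374, 0.0169]
-360.5 [-0.0581, 0.0149]
-380.5 [-0.0769, 0.0059]
-400.5 [-0.0915, -0.009]
-420.5 [-0.1001, -0.028]
-440.5 [-0.1017, -0.0488]
-460.5 [-0.096, -0.0689]
```

```bash
python3 -m handwheel '[{"delta_pos":[0,-0.0172,0.0118],"rot":[0,0,0],"gripper":-1},{"delta_pos":[0,-0.0374,0.0169],"rot":[0,0,0],"gripper":-1},{"delta_pos":[0,-0.0581,0.0149],"rot":[0,0,0],"gripper":-1},{"delta_pos":[0,-0.0769,0.0059],"rot":[0,0,0],"gripper":-1},{"delta_pos":[0,-0.0769,0.0059],"rot":[0,0,0],"gripper":-1},{"delta_pos":[0,-0.0769,0.0059],"rot":[0,0,0],"gripper":-1}]'
python3 - <<'E'
from h import *
circ(-380.5,20,8)
P=np.array([[.5712,-.1298],[.5738,-.09],[.6103,-.0857]])
from cell import bot
P=np.r_[P,[bot.state()["position"][:2]]]
r=least_squares(lambda c:np.hypot(*(P-c).T)-.03,[.594,-.11]);print(r.x,r.fun)
print(np.degrees(np.arctan2(*(P-r.x).T[::-1])))
E
```

```text
time_s: 11.3
position: [0.6232, -0.1214, 0.0947]
ee_rot: [[0.002, -0.261, 0.965], [-0.001, 0.965, 0.261], [-1.0, -0.001, 0.002]]
wrist_force: [0.8, -3.2, 9.2]
width: 0.0163
t 11.3 pos [ 0.6232 -0.1214  0.0947] F [ 0.83 -3.23  9.25] w 0.0163
-400.5 [-0.0146, -0.0149]
-420.5 [-0.0232, -0.0339]
-440.5 [-0.0247, -0.0547]
-460.5 [-0.0191, -0.0747]
-480.5 [-0.007, -0.0917]
-500.5 [0.0102, -0.1034]
-520.5 [0.0304, -0.1086]
-540.5 [0.0512, -0.1065]
[ 0.59485529 -0.11138817] [-2.38739880e-05  1.29760383e-05 -2.63261489e-05  4.06297844e-06]
[-142.10498356  134.55064194   58.98409561  -19.42346405]
```

```bash
python3 -c "
from h import *
circ(-380.5,30,8,off=(.0005,-.0007))"
```

```text
t 11.3 pos [ 0.6232 -0.1214  0.0947] F [ 0.83 -3.23  9.25] w 0.0163
-410.5 [-0.0213, -0.0234]
-440.5 [-0.0264, -0.0541]
-470.5 [-0.0154, -0.0831]
-500.5 [0.0086, -0.1028]
-530.5 [0.0393, -0.1079]
-560.5 [0.0683, -0.0969]
-590.5 [0.088, -0.0729]
-620.5 [0.0931, -0.0423]
```

```bash
python3 -m handwheel '[{"delta_pos":[0,-0.0213,-0.0234],"rot":[0,0,0],"gripper":-1},{"delta_pos":[0,-0.0264,-0.0541],"rot":[0,0,0],"gripper":-1},{"delta_pos":[0,-0.0154,-0.0831],"rot":[0,0,0],"gripper":-1},{"delta_pos":[0,0.0086,-0.1028],"rot":[0,0,0],"gripper":-1},{"delta_pos":[0,0.0393,-0.1079],"rot":[0,0,0],"gripper":-1},{"delta_pos":[0,0.0683,-0.0969],"rot":[0,0,0],"gripper":-1},{"delta_pos":[0,0.0880,-0.0729],"rot":[0,0,0],"gripper":-1},{"delta_pos":[0,0.0931,-0.0423],"rot":[0,0,0],"gripper":-1}]'
python3 - <<'E'
from h import *
circ(-620.5,30,8)
from cell import bot
p=bot.state()["position"][:2]-[.59486,-.11139];print(np.hypot(*p),np.degrees(np.arctan2(p[1],p[0]))-720)
E
```

```text
time_s: 11.97
position: [0.5897, -0.0816, 0.0947]
ee_rot: [[0.001, -0.262, 0.965], [-0.004, 0.965, 0.262], [-1.0, -0.004, -0.0]]
wrist_force: [-0.2, -13.1, 4.9]
width: 0.0169
t 11.97 pos [ 0.5897 -0.0816  0.0947] F [ -0.17 -13.12   4.85] w 0.0169
-650.5 [-0.011, 0.0291]
-680.5 [-0.035, 0.0487]
-710.5 [-0.0656, 0.0538]
-740.5 [-0.0947, 0.0428]
-770.5 [-0.1144, 0.0188]
-800.5 [-0.1194, -0.0119]
-830.5 [-0.1084, -0.0409]
-860.5 [-0.0844, -0.0606]
0.030201169808830593 -620.2175897044023
```

```bash
python3 -m handwheel '[{"delta_pos":[0,-0.0110,0.0291],"rot":[0,0,0],"gripper":-1},{"delta_pos":[0,-0.0350,0.0487],"rot":[0,0,0],"gripper":-1},{"delta_pos":[0,-0.0656,0.0538],"rot":[0,0,0],"gripper":-1},{"delta_pos":[0,-0.0947,0.0428],"rot":[0,0,0],"gripper":-1},{"delta_pos":[0,-0.1144,0.0188],"rot":[0,0,0],"gripper":-1},{"delta_pos":[0,-0.1194,-0.0119],"rot":[0,0,0],"gripper":-1},{"delta_pos":[0,-0.1084,-0.0409],"rot":[0,0,0],"gripper":-1},{"delta_pos":[0,-0.0844,-0.0606],"rot":[0,0,0],"gripper":-1}]'
python3 - <<'E'
from h import *
circ(-860.5,30,8)
from cell import bot
p=bot.state()["position"][:2]-[.59486,-.11139];print(np.hypot(*p),np.degrees(np.arctan2(p[1],p[0]))-720)
E
```

```text
time_s: 12.63
position: [0.5723, -0.1314, 0.0947]
ee_rot: [[0.003, -0.26, 0.966], [-0.001, 0.966, 0.26], [-1.0, -0.002, 0.003]]
wrist_force: [5.1, 1.9, 7.7]
width: 0.0164
t 12.63 pos [ 0.5723 -0.1314  0.0947] F [5.08 1.87 7.69] w 0.0164
-890.5 [0.0306, -0.0051]
-920.5 [0.0597, 0.0058]
-950.5 [0.0794, 0.0298]
-980.5 [0.0845, 0.0605]
-1010.5 [0.0736, 0.0895]
-1040.5 [0.0496, 0.1093]
-1070.5 [0.019, 0.1143]
-1100.5 [-0.0101, 0.1034]
0.0301946602836693 -858.4030548061086
```

```bash
python3 -m handwheel '[{"delta_pos":[0,0.0306,-0.0051],"rot":[0,0,0],"gripper":-1},{"delta_pos":[0,0.0597,0.0058],"rot":[0,0,0],"gripper":-1},{"delta_pos":[0,0.0794,0.0298],"rot":[0,0,0],"gripper":-1},{"delta_pos":[0,0.0845,0.0605],"rot":[0,0,0],"gripper":-1},{"delta_pos":[0,0.0736,0.0895],"rot":[0,0,0],"gripper":-1},{"delta_pos":[0,0.0496,0.1093],"rot":[0,0,0],"gripper":-1},{"delta_pos":[0,0.0190,0.1143],"rot":[0,0,0],"gripper":-1},{"delta_pos":[0,-0.0101,0.1034],"rot":[0,0,0],"gripper":-1}]'
python3 - <<'E'
from h import *
circ(-1100.5,10,8)
from cell import bot
p=bot.state()["position"][:2]-[.59486,-.11139];print(np.hypot(*p),np.degrees(np.arctan2(p[1],p[0]))-1080)
for n in ['scene','top']:
  a=bot.snapshot(n);cv2.imwrite('pics/p10%s.png'%n,a[:,:,::-1])
a=cv2.imread("pics/p10top.png")[160:310,240:425]
cv2.imwrite("pics/top10c.png",cv2.resize(a,None,fx=4,fy=4,interpolation=cv2.INTER_CUBIC))
a=cv2.imread("pics/p10scene.png")[165:315,280:420]
cv2.imwrite("pics/scene10c.png",cv2.resize(a,None,fx=4,fy=4,interpolation=cv2.INTER_CUBIC))
E
```

```text
time_s: 13.3
position: [0.6238, -0.1199, 0.0946]
ee_rot: [[0.001, -0.264, 0.964], [0.002, 0.964, 0.264], [-1.0, 0.002, 0.001]]
wrist_force: [-7.5, 3.5, 14.4]
width: 0.017
t 13.3 pos [ 0.6238 -0.1199  0.0946] F [-7.52  3.52 14.45] w 0.017
-1110.5 [-0.0079, -0.0068]
-1120.5 [-0.0145, -0.0149]
-1130.5 [-0.0196, -0.0241]
-1140.5 [-0.0231, -0.034]
-1150.5 [-0.0247, -0.0443]
-1160.5 [-0.0246, -0.0547]
-1170.5 [-0.0226, -0.065]
-1180.5 [-0.0189, -0.0748]
0.03013468227523117 -1096.4701492875195
```

View pics/top10c.png

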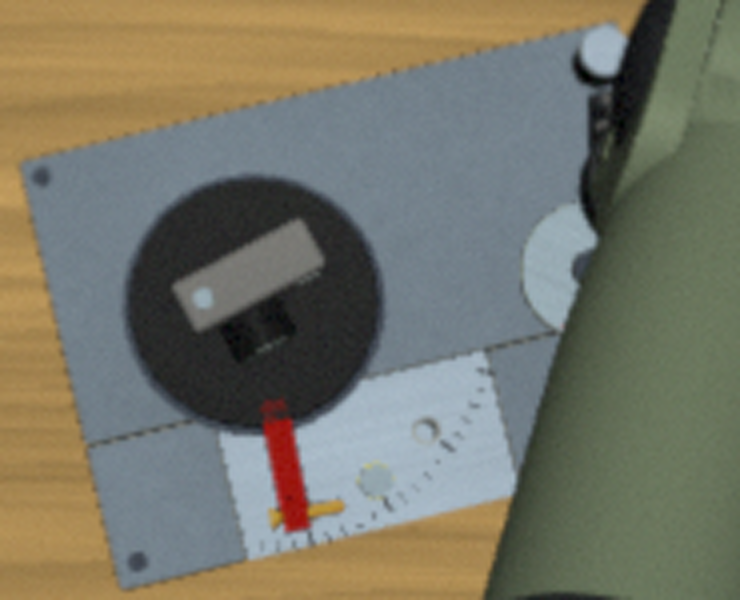

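View pics/scene10c.png

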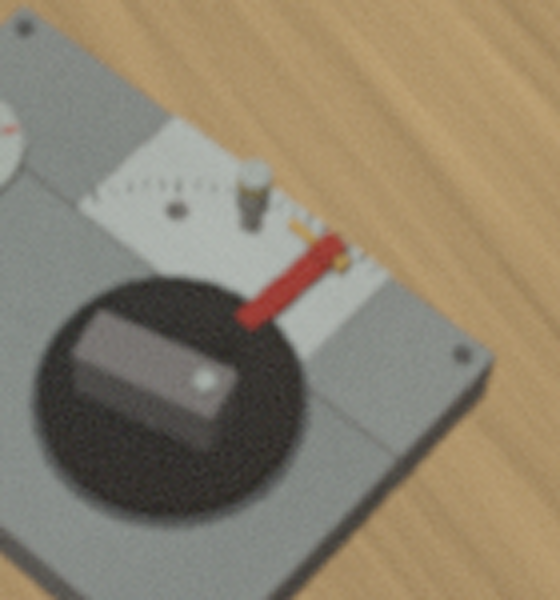

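```bash
python3 -c "
from h import *
circ(-1100.5,20,8)"
```

```text
t 13.4 pos [ 0.6227 -0.1225  0.0947] F [-1.44 -1.73 10.59] w 0.0166
-1120.5 [-0.0146, -0.0149]
-1140.5 [-0.0232, -0.0339]
-1160.5 [-0.0248, -0.0546]
-1180.5 [-0.0192, -0.0747]
-1200.5 [-0.0071, -0.0917]
-1220.5 [0.0101, -0.1034]
-1240.5 [0.0303, -0.1086]
-1260.5 [0.0511, -0.1066]
```

```bash
python3 -m handwheel '[{"delta_pos":[0,-0.0146,-0.0149],"rot":[0,0,0],"gripper":-1},{"delta_pos":[0,-0.0232,-0.0339],"rot":[0,0,0],"gripper":-1},{"delta_pos":[0,-0.0248,-0.0546],"rot":[0,0,0],"gripper":-1},{"delta_pos":[0,-0.0192,-0.0747],"rot":[0,0,0],"gripper":-1},{"delta_pos":[0,-0.0071,-0.0917],"rot":[0,0,0],"gripper":-1},{"delta_pos":[0,0.0101,-0.1034],"rot":[0,0,0],"gripper":-1},{"delta_pos":[0,0.0303,-0.1086],"rot":[0,0,0],"gripper":-1},{"delta_pos":[0,0.0511,-0.1066],"rot":[0,0,0],"gripper":-1}]'
cat >> h.py <<'E'
C0=np.array([.59486,-.11139])
def feel(turn,n=1):
    from cell import bot
    for i in range(n):
        s=bot.state();p=s["position"][:2]-C0;th=np.arctan2(p[1],p[0]);F=s["wrist_force"]
        t=np.array([np.sin(th),-np.cos(th)])
        print("t",round(s["time_s"],2),"r %.2f th %.1f  Ftan(cw) %.2f Frad %.2f Fz %.1f"%(np.hypot(*p)*1e3,np.degrees(th)-360*turn,F[:2]@t,F[:2]@p/np.hypot(*p),F[2]))
        if i<n-1: bot.snapshot("top")
E
python3 -c "
from h import *
feel(4)
circ(-1260.5,10,8)"
```

```text
time_s: 14.07
position: [0.5648, -0.1109, 0.0948]
ee_rot: [[0.002, -0.261, 0.965], [-0.001, 0.965, 0.261], [-1.0, -0.001, 0.001]]
wrist_force: [3.7, -1.4, 4.7]
width: 0.0167
t 14.07 r 30.09 th -1261.0  Ftan(cw) -1.33 Frad -3.73 Fz 4.7
t 14.07 pos [ 0.5648 -0.1109  0.0948] F [ 3.71 -1.39  4.72] w 0.0167
-1270.5 [0.0098, 0.0037]
-1280.5 [0.0188, 0.009]
-1290.5 [0.0267, 0.0158]
-1300.5 [0.0334, 0.0239]
-1310.5 [0.0385, 0.033]
-1320.5 [0.042, 0.0429]
-1330.5 [0.0437, 0.0532]
-1340.5 [0.0435, 0.0637]
```

```bash
F="python3 -c 'from h import *;feel(4)'"
python3 -m handwheel '[{"delta_pos":[0,0.0098,0.0037],"rot":[0,0,0],"gripper":-1},{"delta_pos":[0,0.0188,0.009],"rot":[0,0,0],"gripper":-1}]' >/dev/null; eval $F
python3 -m handwheel '[{"delta_pos":[0,0.0079,0.0068],"rot":[0,0,0],"gripper":-1}]'>/dev/null; eval $F
python3 -m handwheel '[{"delta_pos":[0,0.0067,0.0081],"rot":[0,0,0],"gripper":-1}]'>/dev/null; eval $F
python3 -m handwheel '[{"delta_pos":[0,0.0051,0.0091],"rot":[0,0,0],"gripper":-1}]'>/dev/null; eval $F
python3 -m handwheel '[{"delta_pos":[0,0.0035,0.0099],"rot":[0,0,0],"gripper":-1}]'>/dev/null; eval $F
python3 -c "
from h import *
circ(-1320.5,5,12)"
```

```text
t 14.23 r 30.04 th -1282.1  Ftan(cw) -2.23 Frad -3.05 Fz 7.8
t 14.32 r 30.03 th -1291.9  Ftan(cw) -2.11 Frad -2.84 Fz 7.9
t 14.4 r 30.07 th -1301.8  Ftan(cw) -1.84 Frad -3.40 Fz 7.9
t 14.48 r 30.04 th -1311.7  Ftan(cw) -2.41 Frad -2.50 Fz 7.9
t 14.57 r 30.04 th -1321.5  Ftan(cw) -2.21 Frad -3.80 Fz 8.6
t 14.57 pos [ 0.5805 -0.085   0.0947] F [-0.13 -4.4   8.6 ] w 0.0162
-1325.5 [0.0011, 0.0051]
-1330.5 [0.0017, 0.0103]
-1335.5 [0.0019, 0.0156]
-1340.5 [0.0016, 0.0208]
-1345.5 [0.0008, 0.026]
-1350.5 [-0.0004, 0.0311]
-1355.5 [-0.002, 0.036]
-1360.5 [-0.0041, 0.0408]
-1365.5 [-0.0065, 0.0455]
-1370.5 [-0.0094, 0.0498]
-1375.5 [-0.0126, 0.0539]
-1380.5 [-0.0162, 0.0578]
```

```bash
cat > f.py <<'E'
import sys
from h import *
from cell import bot
feel(int(sys.argv[1]))
s=bot.state();p=s["position"][:2]-C0;t=np.array([p[1],-p[0]])/np.hypot(*p)
sys.exit(int(s["wrist_force"][:2]@t < -float(sys.argv[2])))
E
python3 -m handwheel '[{"delta_pos":[0,0.0017,0.0103],"rot":[0,0,0],"gripper":-1}]' >/dev/null; python3 f.py 4 3.1 &&
python3 -m handwheel '[{"delta_pos":[0,-0.0001,0.0105],"rot":[0,0,0],"gripper":-1}]'>/dev/null && python3 f.py 4 3.1 &&
python3 -m handwheel '[{"delta_pos":[0,-0.0020,0.0103],"rot":[0,0,0],"gripper":-1}]'>/dev/null && python3 f.py 4 3.1 &&
python3 -m handwheel '[{"delta_pos":[0,-0.0037,0.0097],"rot":[0,0,0],"gripper":-1}]'>/dev/null && python3 f.py 4 3.1 &&
python3 -m handwheel '[{"delta_pos":[0,-0.0053,0.0090],"rot":[0,0,0],"gripper":-1}]'>/dev/null && python3 f.py 4 3.1 &&
python3 -m handwheel '[{"delta_pos":[0,-0.0068,0.0080],"rot":[0,0,0],"gripper":-1}]'>/dev/null && python3 f.py 4 3.1
python3 -c "
from h import *
circ(-1380.5,5,12)"
```

```text
t 14.65 r 30.08 th -1331.2  Ftan(cw) -1.93 Frad -4.40 Fz 9.0
t 14.73 r 30.06 th -1340.9  Ftan(cw) -1.96 Frad -4.56 Fz 9.5
t 14.82 r 30.05 th -1350.5  Ftan(cw) -2.84 Frad -4.66 Fz 9.9
t 14.9 r 30.04 th -1360.1  Ftan(cw) -2.11 Frad -4.35 Fz 10.7
t 14.98 r 30.04 th -1369.6  Ftan(cw) -2.27 Frad -5.47 Fz 11.2
t 15.07 r 30.05 th -1379.2  Ftan(cw) -1.89 Frad -3.79 Fz 12.0
t 15.07 pos [ 0.6095 -0.0852  0.0947] F [-3.5  -2.39 11.99] w 0.0166
-1385.5 [-0.0039, 0.0035]
-1390.5 [-0.0081, 0.0066]
-1395.5 [-0.0125, 0.0094]
-1400.5 [-0.0172, 0.0117]
-1405.5 [-0.0221, 0.0137]
-1410.5 [-0.0271, 0.0152]
-1415.5 [-0.0322, 0.0163]
-1420.5 [-0.0374, 0.0169]
-1425.5 [-0.0426, 0.0171]
-1430.5 [-0.0479, 0.0168]
-1435.5 [-0.053, 0.016]
-1440.5 [-0.0581, 0.0148]
```

```bash

python3 -m handwheel '[{"delta_pos":[0,-0.0039,0.0035],"rot":[0,0,0],"gripper":-1}]' >/dev/null; python3 f.py 4 3.2 &&
python3 -m handwheel '[{"delta_pos":[0,-0.0042,0.0031],"rot":[0,0,0],"gripper":-1}]'>/dev/null && python3 f.py 4 3.2 &&
python3 -m handwheel '[{"delta_pos":[0,-0.0044,0.0028],"rot":[0,0,0],"gripper":-1}]'>/dev/null && python3 f.py 4 3.2 &&
python3 -m handwheel '[{"delta_pos":[0,-0.0047,0.0023],"rot":[0,0,0],"gripper":-1}]'>/dev/null && python3 f.py 4 3.2 &&
python3 -m handwheel '[{"delta_pos":[0,-0.0049,0.0020],"rot":[0,0,0],"gripper":-1}]'>/dev/null && python3 f.py 4 3.2 &&
python3 -m handwheel '[{"delta_pos":[0,-0.0050,0.0015],"rot":[0,0,0],"gripper":-1}]'>/dev/null && python3 f.py 4 3.2 &&
python3 -m handwheel '[{"delta_pos":[0,-0.0051,0.0011],"rot":[0,0,0],"gripper":-1}]'>/dev/null && python3 f.py 4 3.2 &&
python3 -m handwheel '[{"delta_pos":[0,-0.0052,0.0006],"rot":[0,0,0],"gripper":-1}]'>/dev/null && python3 f.py 4 3.2

```

```text
t 15.15 r 30.04 th -1384.7  Ftan(cw) -2.14 Frad -4.20 Fz 12.6
t 15.23 r 30.03 th -1388.8  Ftan(cw) -2.25 Frad -4.27 Fz 11.7
t 15.32 r 30.02 th -1393.4  Ftan(cw) -1.15 Frad -3.21 Fz 13.3
t 15.4 r 30.03 th -1398.0  Ftan(cw) -1.27 Frad -2.92 Fz 12.3
t 15.48 r 30.02 th -1402.8  Ftan(cw) -1.05 Frad -3.75 Fz 12.1
t 15.57 r 30.01 th -1407.6  Ftan(cw) -1.40 Frad -2.82 Fz 11.4
t 15.65 r 30.01 th -1412.4  Ftan(cw) -2.15 Frad -1.61 Fz 11.7
t 15.73 r 30.02 th -1417.3  Ftan(cw) -2.54 Frad -2.82 Fz 11.8
```

```bash
python3 - <<'E'
from h import *
from cell import bot
feel(4,3)
for n in ['scene','top']:
  a=bot.snapshot(n);cv2.imwrite('pics/p11%s.png'%n,a[:,:,::-1])
a=cv2.imread("pics/p11top.png")[245:310,285:385]
cv2.imwrite("pics/top11c.png",cv2.resize(a,None,fx=6,fy=6,interpolation=cv2.INTER_CUBIC))
a=cv2.imread("pics/p11scene.png")[190:260,310:400]
cv2.imwrite("pics/scene11c.png",cv2.resize(a,None,fx=6,fy=6,interpolation=cv2.INTER_CUBIC))
E
```

```text
t 15.73 r 30.02 th -1417.3  Ftan(cw) -2.54 Frad -2.82 Fz 11.8
t 15.78 r 30.02 th -1418.3  Ftan(cw) -1.75 Frad -2.80 Fz 11.3
t 15.83 r 30.02 th -1418.3  Ftan(cw) 0.06 Frad -1.82 Fz 11.1
```

View pics/top11c.png

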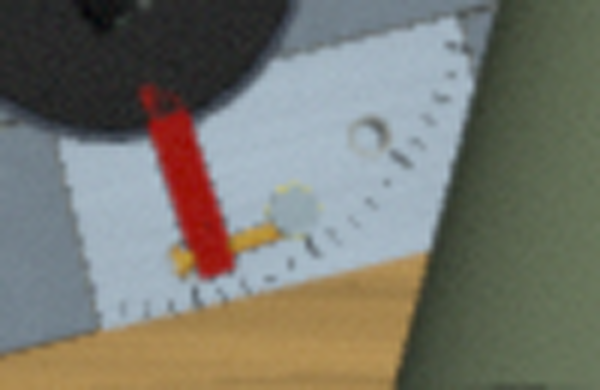

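View pics/scene11c.png

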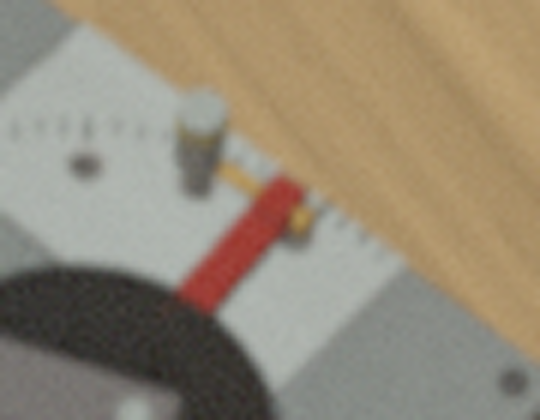

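```bash

python3 -m handwheel '[{"delta_pos":[0,-0.0052,0.0002],"rot":[0,0,0],"gripper":-1}]' >/dev/null; python3 f.py 4 3.2 &&
python3 -m handwheel '[{"delta_pos":[0,-0.0053,-0.0003],"rot":[0,0,0],"gripper":-1}]'>/dev/null && python3 f.py 4 3.2 &&
python3 -m handwheel '[{"delta_pos":[0,-0.0051,-0.0008],"rot":[0,0,0],"gripper":-1}]'>/dev/null && python3 f.py 4 3.2 &&
python3 -m handwheel '[{"delta_pos":[0,-0.0051,-0.0012],"rot":[0,0,0],"gripper":-1}]'>/dev/null && python3 f.py 4 3.2 

```

```text
t 16.02 r 29.99 th -1421.6  Ftan(cw) -2.43 Frad -1.47 Fz 11.0
t 16.1 r 30.01 th -1426.8  Ftan(cw) -2.83 Frad -1.71 Fz 10.6
t 16.18 r 29.96 th -1431.7  Ftan(cw) -1.83 Frad -0.50 Fz 10.9
t 16.27 r 29.99 th -1436.7  Ftan(cw) -2.15 Frad -0.62 Fz 10.2
```

```bash
python3 -c "
from h import *
circ(-1440.5,5,16)"
```

```text
t 16.27 pos [ 0.6248 -0.1097  0.0947] F [-0.74  2.11 10.18] w 0.0166
-1445.5 [-0.005, -0.0016]
-1450.5 [-0.0098, -0.0037]
-1455.5 [-0.0144, -0.0062]
-1460.5 [-0.0188, -0.0091]
-1465.5 [-0.0229, -0.0123]
-1470.5 [-0.0267, -0.0159]
-1475.5 [-0.0302, -0.0198]
-1480.5 [-0.0333, -0.024]
-1485.5 [-0.0361, -0.0284]
-1490.5 [-0.0384, -0.0331]
-1495.5 [-0.0404, -0.038]
-1500.5 [-0.0419, -0.043]
-1505.5 [-0.0429, -0.0481]
-1510.5 [-0.0436, -0.0533]
-1515.5 [-0.0437, -0.0585]
-1520.5 [-0.0434, -0.0638]
```

```bash

python3 -m handwheel '[{"delta_pos":[0,-0.0050,-0.0016],"rot":[0,0,0],"gripper":-1}]' >/dev/null; python3 f.py 4 3.1 &&
python3 -m handwheel '[{"delta_pos":[0,-0.0048,-0.0021],"rot":[0,0,0],"gripper":-1}]'>/dev/null && python3 f.py 4 3.1 &&
python3 -m handwheel '[{"delta_pos":[0,-0.0046,-0.0025],"rot":[0,0,0],"gripper":-1}]'>/dev/null && python3 f.py 4 3.1 &&
python3 -m handwheel '[{"delta_pos":[0,-0.0044,-0.0029],"rot":[0,0,0],"gripper":-1}]'>/dev/null && python3 f.py 4 3.1 &&
python3 -m handwheel '[{"delta_pos":[0,-0.0041,-0.0032],"rot":[0,0,0],"gripper":-1}]'>/dev/null && python3 f.py 4 3.1 

```

```text
t 16.35 r 29.99 th -1441.7  Ftan(cw) -2.40 Frad 0.30 Fz 10.6
t 16.43 r 30.02 th -1446.6  Ftan(cw) -2.46 Frad 0.24 Fz 9.5
t 16.52 r 30.00 th -1451.6  Ftan(cw) -3.26 Frad 0.94 Fz 8.5
```

```bash

python3 -m handwheel '[{"delta_pos":[0,-0.0044,-0.0029],"rot":[0,0,0],"gripper":-1}]'>/dev/null && python3 f.py 4 3.6 &&
python3 -m handwheel '[{"delta_pos":[0,-0.0041,-0.0032],"rot":[0,0,0],"gripper":-1}]'>/dev/null && python3 f.py 4 3.6

```

```text
t 16.6 r 30.05 th -1456.6  Ftan(cw) -2.57 Frad 2.15 Fz 8.6
t 16.68 r 30.00 th -1461.5  Ftan(cw) -2.17 Frad 1.56 Fz 8.0
```

```bash

python3 -m handwheel '[{"delta_pos":[0,-0.0038,-0.0036],"rot":[0,0,0],"gripper":-1}]' >/dev/null; python3 f.py 4 3.3 &&
python3 -m handwheel '[{"delta_pos":[0,-0.0035,-0.0039],"rot":[0,0,0],"gripper":-1}]'>/dev/null && python3 f.py 4 3.3 &&
python3 -m handwheel '[{"delta_pos":[0,-0.0031,-0.0042],"rot":[0,0,0],"gripper":-1}]'>/dev/null && python3 f.py 4 3.3 &&
python3 -m handwheel '[{"delta_pos":[0,-0.0028,-0.0044],"rot":[0,0,0],"gripper":-1}]'>/dev/null && python3 f.py 4 3.3 

```

```text
t 16.77 r 29.99 th -1466.5  Ftan(cw) -1.91 Frad 0.55 Fz 7.3
t 16.85 r 29.99 th -1471.5  Ftan(cw) -1.92 Frad 1.43 Fz 7.0
t 16.93 r 30.00 th -1476.4  Ftan(cw) -3.97 Frad 2.08 Fz 7.3
```

```bash

python3 -m handwheel '[{"delta_pos":[0,-0.0014,-0.0022],"rot":[0,0,0],"gripper":-1}]'>/dev/null && python3 f.py 4 3.9 

```

```text
t 17.02 r 30.00 th -1479.2  Ftan(cw) -3.19 Frad 2.30 Fz 7.2
```

```bash

python3 -m handwheel '[{"delta_pos":[0,-0.0014,-0.0022],"rot":[0,0,0],"gripper":-1}]'>/dev/null && python3 f.py 4 3.6

```

```text
t 17.1 r 30.00 th -1481.4  Ftan(cw) -3.81 Frad 2.09 Fz 6.9
```

```bash
python3 - <<'E'
from h import *
from cell import bot
feel(4,4)
for n in ['scene','top']:
  a=bot.snapshot(n);cv2.imwrite('pics/p12%s.png'%n,a[:,:,::-1])
a=cv2.imread("pics/p12scene.png")[190:260,310:400]
cv2.imwrite("pics/scene12c.png",cv2.resize(a,None,fx=6,fy=6,interpolation=cv2.INTER_CUBIC))
feel(4)
E
```

```text
t 17.1 r 30.00 th -1481.4  Ftan(cw) -3.81 Frad 2.09 Fz 6.9
t 17.15 r 30.01 th -1481.8  Ftan(cw) -2.72 Frad 1.54 Fz 7.0
t 17.2 r 30.01 th -1481.8  Ftan(cw) -2.17 Frad 1.72 Fz 6.5
t 17.25 r 30.01 th -1481.8  Ftan(cw) -1.73 Frad 2.51 Fz 7.2
t 17.35 r 29.98 th -1481.8  Ftan(cw) -3.16 Frad 1.36 Fz 7.4
```

View pics/scene12c.png

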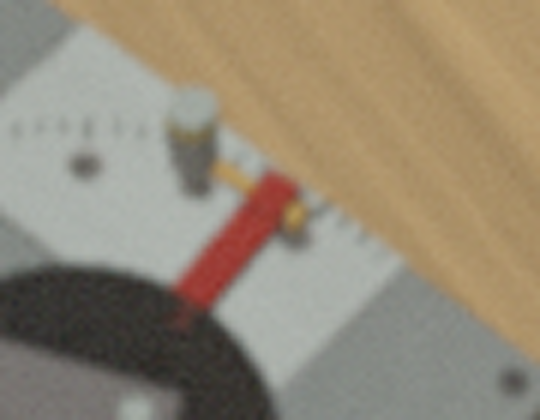

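```bash

python3 -m handwheel '[{"delta_pos":[0,-0.0012,-0.0023],"rot":[0,0,0],"gripper":-1}]'>/dev/null && python3 f.py 4 4.1 &&
python3 -m handwheel '[{"delta_pos":[0,-0.0012,-0.0023],"rot":[0,0,0],"gripper":-1}]'>/dev/null && python3 f.py 4 4.1

```

```text
t 17.43 r 30.00 th -1483.5  Ftan(cw) -3.62 Frad 2.98 Fz 6.3
t 17.52 r 30.00 th -1486.0  Ftan(cw) -3.80 Frad 2.98 Fz 6.5
```

```bash

python3 -m handwheel '[{"delta_pos":[0,-0.0010,-0.0024],"rot":[0,0,0],"gripper":-1}]'>/dev/null && python3 f.py 4 4.1
python3 - <<'E'
from h import *
from cell import bot
feel(4,8)
E
```

```text
t 17.6 r 30.01 th -1488.4  Ftan(cw) -3.84 Frad 2.78 Fz 5.6
t 17.6 r 30.01 th -1488.4  Ftan(cw) -3.84 Frad 2.78 Fz 5.6
t 17.65 r 30.02 th -1489.0  Ftan(cw) -3.60 Frad 2.11 Fz 5.5
t 17.7 r 29.99 th -1489.0  Ftan(cw) -3.68 Frad 2.81 Fz 6.8
t 17.75 r 30.01 th -1489.0  Ftan(cw) -3.23 Frad 2.81 Fz 6.8
t 17.8 r 30.00 th -1489.0  Ftan(cw) -2.56 Frad 1.90 Fz 5.8
t 17.85 r 30.01 th -1489.0  Ftan(cw) -2.21 Frad 2.61 Fz 7.3
t 17.9 r 30.00 th -1489.0  Ftan(cw) -3.16 Frad 2.66 Fz 7.3
t 17.95 r 30.01 th -1488.9  Ftan(cw) -3.66 Frad 2.78 Fz 6.1
```

```bash

python3 -m handwheel '[{"delta_pos":[0,0,0],"rot":[0,0,0],"gripper":0.1},{"delta_pos":[0,0,0],"rot":[0,0,0],"gripper":0.1},{"delta_pos":[0,0,0],"rot":[0,0,0],"gripper":0.1},{"delta_pos":[0,0,0],"rot":[0,0,0],"gripper":0.1},{"delta_pos":[0,0,0],"rot":[0,0,0],"gripper":0.1}]'
python3 -m handwheel '[{"delta_pos":[-0.05,0,0],"rot":[0,0,0],"gripper":0.1},{"delta_pos":[-0.12,0,0],"rot":[0,0,0],"gripper":0.1},{"delta_pos":[-0.2,0,0],"rot":[0,0,0],"gripper":0.1},{"delta_pos":[-0.25,-0.06,0],"rot":[0,0,0],"gripper":0.1},{"delta_pos":[-0.25,-0.1,0],"rot":[0,0,0],"gripper":0.1},{"delta_pos":[-0.25,-0.1,0],"rot":[0,0,0],"gripper":0.1},{"delta_pos":[-0.25,-0.1,0],"rot":[0,0,0],"gripper":0.1},{"delta_pos":[-0.25,-0.1,0],"rot":[0,0,0],"gripper":0.1}]'
python3 - <<'E'
from h import *
from cell import bot
import pickle
pickle.dump(bot.get_calibration('wrist'),open('w13.pkl','wb'))
for n in ['wrist','scene','top']:
  a=bot.snapshot(n);cv2.imwrite('pics/p13%s.png'%n,a[:,:,::-1])
a=cv2.imread("pics/p13scene.png")[190:260,310:400]
cv2.imwrite("pics/scene13c.png",cv2.resize(a,None,fx=6,fy=6,interpolation=cv2.INTER_CUBIC))
E
```

```text
time_s: 18.37
position: [0.6118, -0.1344, 0.0929]
ee_rot: [[-0.002, -0.262, 0.965], [0.001, 0.965, 0.262], [-1.0, 0.001, -0.001]]
wrist_force: [-0.7, 1.2, -0.6]
width: 0.047
time_s: 19.03
position: [0.6246, -0.1824, 0.2174]
ee_rot: [[-0.002, -0.262, 0.965], [0.001, 0.965, 0.262], [-1.0, 0.002, -0.002]]
wrist_force: [-1.0, -0.2, -0.1]
width: 0.0468
```

View pics/scene13c.png

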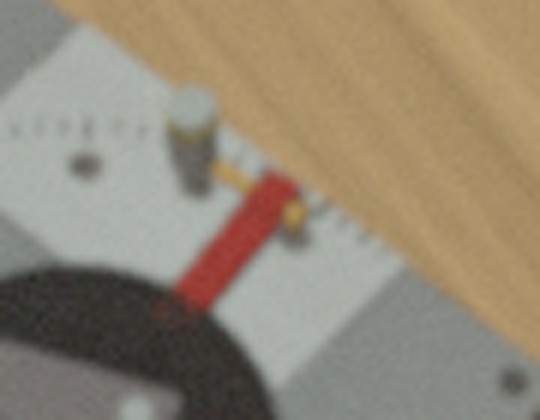

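View pics/p13wrist.png

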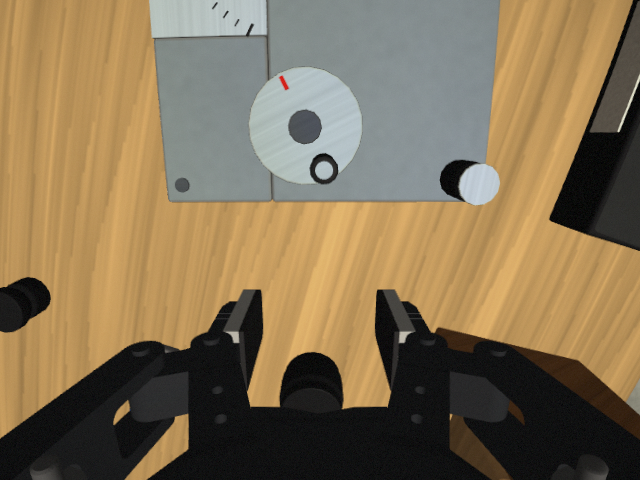

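View pics/p13top.png

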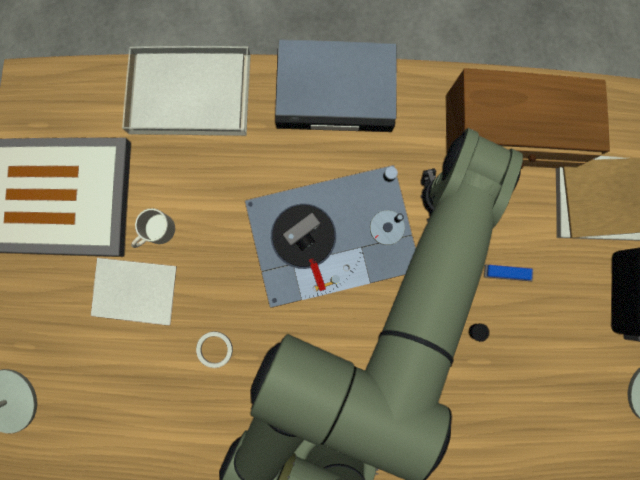

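```bash
python3 - <<'E'
from h import *
import pickle
c=pickle.load(open('w13.pkl','rb'))
h=atz([[323.5,170]],c,.13)[0]; m=atz([[284.3,83]],c,.08)[0]; ax=atz([[306,125.5]],c,.08)[0]
f=lambda a,b:np.degrees(np.arctan2(a[1]-b[1],a[0]-b[0]))
print(h,ax,f(h,ax),f(m,ax)-180)
E
```

```text
[ 0.61326006 -0.13268378  0.13      ] [ 0.59407844 -0.10888626  0.08      ] -51.12999064310269 -47.38200412449174
```

```bash
python3 -c "
from h import *
rows([.455,.0,.22],.2646)"
```

```text
t 19.18 pos [ 0.6248 -0.1819  0.2176] F [-1.52  0.59 -0.1 ] w 0.0468
delta [-0.0038, 0.4403, -0.2321] rot [0.0007, -0.0008, -0.0008]
```

```bash
python3 -m handwheel '[{"delta_pos":[0,0.08,-0.04],"rot":[0,0,0],"gripper":0.1},{"delta_pos":[0,0.15,-0.08],"rot":[0,0,0],"gripper":0.1},{"delta_pos":[0,0.22,-0.12],"rot":[0,0,0],"gripper":0.1},{"delta_pos":[0,0.29,-0.16],"rot":[0,0,0],"gripper":0.1},{"delta_pos":[0,0.36,-0.2],"rot":[0,0,0],"gripper":0.1},{"delta_pos":[0,0.44,-0.232],"rot":[0,0,0],"gripper":0.1},{"delta_pos":[0,0.44,-0.232],"rot":[0,0,0],"gripper":0.1},{"delta_pos":[0,0.44,-0.232],"rot":[0,0,0],"gripper":0.1}]'
python3 -m handwheel '[{"delta_pos":[0,0,0],"rot":[0,0,0],"gripper":0.1},{"delta_pos":[0,0,0],"rot":[0,0,0],"gripper":0.1},{"delta_pos":[0,0,0],"rot":[0,0,0],"gripper":0.1},{"delta_pos":[0,0,0],"rot":[0,0,0],"gripper":0.1}]'
python3 - <<'E'
from h import *
from cell import bot
import pickle
pickle.dump(bot.get_calibration('wrist'),open('w14.pkl','wb'))
a=bot.snapshot('wrist');cv2.imwrite('pics/w14.png',a[:,:,::-1])
cv2.imwrite('pics/w14c.png',cv2.resize(a[100:290,270:410,::-1],None,fx=3.15,fy=3.15,interpolation=cv2.INTER_CUBIC))
E
```

```text
time_s: 19.85
position: [0.4542, 0.0009, 0.2186]
ee_rot: [[-0.001, -0.266, 0.964], [0.0, 0.964, 0.266], [-1.0, 0.0, -0.0]]
wrist_force: [0.5, 0.3, -0.5]
width: 0.0468
time_s: 20.18
position: [0.4567, -0.0019, 0.2183]
ee_rot: [[-0.0, -0.261, 0.965], [-0.0, 0.965, 0.261], [-1.0, -0.0, -0.0]]
wrist_force: [-0.6, 0.4, -0.6]
width: 0.047
```

View pics/w14c.png

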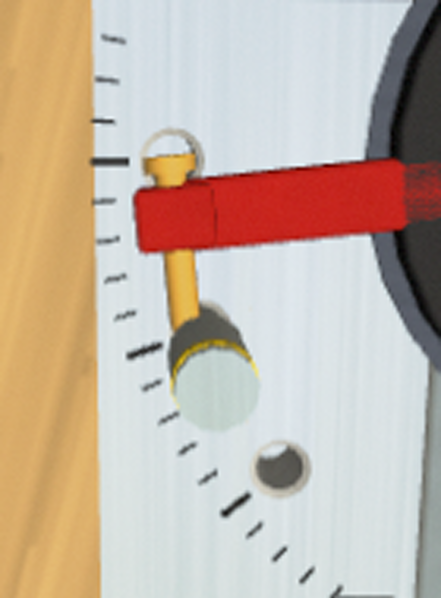

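```bash
python3 - <<'E'
from h import *
import pickle
c=pickle.load(open('w14.pkl','rb'))
cr=lambda l:(np.array(l,float)+.5)/3.15-.5+np.array([270,100])
t=atz(cr([[215,388]]),c,.102)[0]; h3=atz(cr([[281,468]]),c,.05)[0]; h1=atz(cr([[172,161]]),c,.05)[0]
print("pin top",t,"h3",h3,"h1",h1)
p=[.58832,.02343,.26462]
H=mw(p,[hole(180),hole(200),hole(220)]);print(H)
sh=(h3-H[2]+0)/1
print("pin top rel hole_next (corrected by h3)",(t-H[1]-sh)[:2])
E
```

```text
pin top [0.46624904 0.01233878 0.102     ] h3 [ 0.49585925 -0.01534181  0.05      ] h1 [0.44465118 0.05682845 0.05      ]
[[ 0.44453707  0.05699291  0.05      ]
 [ 0.463733    0.01612843  0.05      ]
 [ 0.49574775 -0.01570622  0.05      ]]
pin top rel hole_next (corrected by h3) [ 0.00240454 -0.00415406]
```

```bash
python3 -c "
from cell import bot
print(bot.finish_job())"
```

```text
the job is handed in; nothing more can be done
None
```

The index pin is seated in the 200° hole with the brass set screw pressed against it. I handed the job in at about 20 s of the 72 s allowed; the hand-in gave no verdict.

- **Pin:** I moved it from the 180° hole to the 200° hole. At the bottom it met the floor with about 2 N at the same height it had in its first hole.
- **Handwheel:** I led the handle clockwise about 3¾ turns. The drag rose from about 2.1 N turning freely to about 3.8 N, which means roughly 15–18 N on the pin. That estimate is noisy: single force readings scatter by about 0.5 N, with a few outliers of around 1 N.
- **After letting go:** The handle stayed at about -49°, where I released it, so the drive did not spring back. The last wrist picture shows the screw against the pin's shaft.
- **Pin lean:** The pin leans the way it is pushed. Its top is about 4.8 mm off the hole's centre, so I estimate about 3.6 mm at the grip centre (limit 6 mm) and 0.07 rad of tilt (limit 0.15 rad). This is the check with the least margin.
- **Other things on the desk:** By eye, nothing visible in the last pictures had moved. The arm hid the lens from the top camera, but it shows in the wrist picture after release. I did not measure any of these positions.

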